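# Slide the microscope's light rod home in its ring holder

### The arm

A 7-joint arm with a two-finger parallel gripper is mounted at the origin on the work surface. World frame = base frame: x ahead of the robot, y to its left, z up, the work surface at z = 0. Lengths are in m, angles in rad, forces in N, time in s.
With the tool pointing down it reaches from about 0.4 to 0.875 m from the base axis. Payload 19.3 kg.
Tool frame: the origin (TCP) lies between the finger pads; the fingertips stand 8 mm ahead of it and the grasp point (between the pads) lies 11 mm behind it (bot.tip_extent is the x of the fingertips in the tool frame, in m); x points along the fingers, y is the direction in which the jaws open and shut, and the axes are right-handed (so a half turn about x gives the same grasp; the last joint's range is limited). The gripper opens to 85 mm and grips with 20 to 120 N. Pads are 22 mm wide; open, the fingers measure 114 mm over their backs; the gripper's body (76 mm by 85 mm) begins 54 mm behind the grasp point. The pads swing forward as they close: fully open they stand 13 mm farther back than shut.
Start: joints at [1.229, 0.521, -0.036, 1.599, 0.021, 1.021, -0.113], TCP at [0.168, -0.602, 0.239] pointing down, gripper open.
Joint ranges: [-2.91, 2.91], [-0.3, 2.13], [-1.5, 1.42], [0.17, 2.43], [-1.26, 4.41], [0.16, 1.93], [-2.52, 2.52]. Speed limits (rad/s): [1.89, 1.89, 2.39, 2.39, 3.01, 3.01, 3.01].

### API

Orientations are given as [roll, pitch, yaw] about the fixed x, y, z axes, in that order (R = Rz(yaw) Ry(pitch) Rx(roll)).
In Python, from workcell import telemetry, grab_frame, job, cut_out, pinpoint, bot gives the robot as it stands.
- The arm moves only by the tool send_rows, never from a script. Its argument "rows" is a list of rows, each an object of numbers: "dx", "dy", "dz": the shift along the tool's x, y, z in cm; "rx", "ry", "rz": the turn, a rotation vector about the tool's x, y, z in units of 10 degrees (1.0 is 10 degrees); "fingers": the closure, from -1 (fully open) to 1 (shut). In form: [{"dx": .., "dy": .., "dz": .., "rx": .., "ry": .., "rz": .., "fingers": ..}, ...]. A call has exactly 8 rows; each row is the pose to reach, as a shift and turn from the pose commanded when the call began, along the tool's axes at that moment; what a row does not reach only later rows make up. A row lasts 1/8 s, in which the tool goes at most 62.5 mm and 10.7 degrees, less where a joint would pass 70% of its speed; a pose out of reach is approached as far as the arm can. A call with a gripper value outside its range is refused whole. The fingers move at their own pace and stop on an object; "squeeze" is the grip in N (left out, the last holds). Time passes only in rows, so rows that repeat a pose let the fingers close, or fill a call up. It gives the time, the measured TCP pose, the force and the opening at its end, in the units of the state.
- telemetry.observe(): the state, without advancing time (a new reading comes with each control period).
- grab_frame(name): name is "scene" or "top"; returns a dict with "pixels" (480x640x3 uint8, blue, green, red), "fx", "fy", "cx", "cy" (pixels), "R" (3x3) and "t" (3): a world point X has camera coordinates R X + t. Camera axes: x right, y down, z forward; pixel columns grow to the right and rows downward; lengths in m; the calibration is good to about 2 mm. A picture is of the moment at which its call begins. There is no depth.
- job.job_done(): hands the job in, once; it reports no verdict.
Trained networks look in a picture, given as the dict that the camera call returned (one of the last four; its "shot" number tells which), for a name from the list of things; names that differ only in an ending like _2 or _b are one class to them, and where a whole thing is asked for, a point or a joint stands for the part that bears it (a point fixed in the world has none). Each returns a list of dicts, best first, with "conf" (0 to 1); they miss things now and then, are a little off and sometimes report something else, mostly with a low value. They report only what shows in the picture. A call takes as long as a camera call. They do not tell look-alikes from the thing itself.
- cut_out(picture, label): "pixels" (480x640 bool, what is visible of it) and "centre" ([column, row] in pixels, amid what is visible of it).
- pinpoint(picture, label): "centre" ([column, row] in pixels: a listed point, or the origin of a listed thing).
The state is a dict: "clock": time; "qpos": joint angles; "qd": joint speeds; "joint_efforts": joint torques, N m; "position": TCP position; "tool_rot": TCP orientation; "force": force on the tool from outside, world axes, zero at the start; "moment": the same for the moment, N m; "grip_width": finger opening in m.
Only numpy, scipy, OpenCV 4.12 (cv2) and the standard library are available. Lean on these libraries where they do the work, as an engineer would, in place of code of your own. Each camera call takes 0.05 s, during which the arm holds its last target.

### The job

Take the light rod out of its rest and pass it, nose first, through the row of ever narrower rings of the ring holder until the last, narrowest ring stops it. Press it against that ring with a light steady push for about half a second, gently and never hard, then let go so that it stays lying in the three wider rings with its nose out well behind the third. Leave the dish, the bottle and the jar alone.

Things in the scene. Friction and masses are not known exactly. Their poses are not given: they have to be found in the camera images.
- rod_grip (a point): centre of the black grip sleeve (24 mm diameter, 36 mm long) at the rear of the loose light rod (about 0.12 kg), on its axis. +x runs along the rod to its nose: the sleeve ends 18 mm ahead of this point, then follows 120 mm of steel shaft, 15 mm in diameter, its last 2 mm chamfered to 11 mm
- rod_tip (a point): centre of the flat nose of the light rod, on its axis, 138 mm ahead of rod_grip; +x points out of the nose
- rest (a point): the white fixed rest (base 115 x 56 x 8 mm), this point on the rod's axis 45 mm above the table, +x towards the nose. The shaft lies level in two 8 mm wide V supports, 47 mm high, the first 12 mm and the second 91 mm ahead of this point; the sleeve overhangs the near end and can be pinched from above across the rod
- mouth (a point): centre of the front face of the first and widest ring of the fixed holder, 58 mm above the table. +x points level along the axis common to all rings, the way in; z is up. Three fixed rings, bores 24, 20.5 and 17.5 mm, walls 5 mm, each 8 mm long, front faces at x = 0, 35 and 65 mm; base 60 mm wide, 12 mm high, from x = -5 to 145 mm
- stop: the stop: the fourth and narrowest ring (bore 8 mm, outside 27 mm), which no part of the rod can enter, on the same axis behind the three others, with its clamp and rail. This origin is the far end of the rail, 145 mm behind mouth, not the ring: the ring was clamped anywhere, its front face 88 to 106 mm behind mouth. A rubber buffer behind the ring gives about 1 mm per 6 N
- dish: open glass dish, 90 mm across, 15 mm high; origin at the centre of its underside
- bottle: small clear bottle with a screw cap, 56 mm across, 110 mm high; origin at the centre of its underside
- jar: small amber jar with a white lid, 48 mm across, 55 mm high; origin at the centre of its underside
Things that resemble listed ones, but are neither listed nor needed, are in the scene too. What is shaped like the part that bears rod_grip but orange or yellow is not meant.

How it is judged:
On the way, in this order (a step that is already met when the one before it is completed fails the run):
1. the nose of the rod has come through the first two rings and into the third, on the axis (x of rod_tip in the frame of mouth above 0.068 m and y of rod_tip in the frame of mouth between -0.006 and 0.006 m and z of rod_tip in the frame of mouth between -0.006 and 0.006 m), for 0.05 s.
2. the rod is pressed against the stop ring with more than 2.5 N for a quarter of a second (contact force between rod and stop above 2.5 N), for 0.25 s.
At the end, for the whole second after the job is handed in: the rod lies in the rings, its nose at least 80 mm behind the mouth and within 6 mm of the ring axis sideways and in height, along the rings within 7 degrees, at rest and released (x of rod_tip in the frame of mouth above 0.08 m and y of rod_tip in the frame of mouth between -0.006 and 0.006 m and z of rod_tip in the frame of mouth between -0.006 and 0.006 m and angle between the x axis of rod_tip and the x axis of mouth, either way round below 0.12 rad and linear speed of rod below 0.01 m/s and contact force between rod and the fingers below 0.05 N); the robot touches nothing.
It fails at once if the rod presses on the stop with more than 18 N (contact force between rod and stop above 18 N).
It fails at once if the rod is forced against the holder, any ring of it, with more than 30 N (contact force between rod and holder above 30 N).
It fails at once if the dish is moved more than 20 mm (distance of dish from where it was at the start of the episode above 0.02 m).
It fails at once if the bottle is moved more than 20 mm (distance of bottle from where it was at the start of the episode above 0.02 m).
It fails at once if the jar is moved more than 20 mm (distance of jar from where it was at the start of the episode above 0.02 m).
It also fails if it takes over 58 s, if anything falls off the work surface, if the arm or the gripper's body presses on something with over 40 N, if the wrist force passes 120 N, or if a joint passes its speed limit or range.

## Working session

There is one attempt and no reset: what is moved stays moved. The work goes in short steps, Python scripts to look and compute and a tool call to move; the robot and the scene stay as the last step left them, time stands still between calls to the robot, and variables do not carry over. Pictures are saved under pics/ and viewed, and the job is handed in when it is done.

Besides the shell and the picture viewer there is one more tool, called as name(argument=value, ...), one argument or row to a line, values as JSON. send_rows: Moves the arm, as the interface text tells. Its arguments: {"type":"object","properties":{"rows":{"type":"array","items":{"type":"object","properties":{"dx":{"type":"number"},"dy":{"type":"number"},"dz":{"type":"number"},"rx":{"type":"number"},"ry":{"type":"number"},"rz":{"type":"number"},"fingers":{"type":"number"}}}},"squeeze":{"type":"number"}},"required":["rows"]}

```bash
ls; mkdir -p pics; python3 - <<'E'
from workcell import telemetry, grab_frame, job, cut_out, pinpoint, bot
import cv2,pickle
print(telemetry.observe()); print(bot.tip_extent)
fr={}
for n in ("scene","top"):
    p=grab_frame(n); fr[n]=p; cv2.imwrite(f"pics/{n}0.png",p["pixels"])
    print(n,p["fx"],p["cx"],p["cy"],p["R"],p["t"])
    for l in ("rod_grip","rod_tip","rest","mouth","stop","dish","bottle","jar"):
        print(l,[(round(d["conf"],2),[round(float(c),1) for c in d["centre"]]) for d in pinpoint(p,l)])
    
pickle.dump(fr,open("fr0.pkl","wb"))
print(telemetry.observe()["clock"])
E
```

```text
pics
{'clock': 0.0, 'qpos': array([ 1.2288371 ,  0.52203387, -0.03631058,  1.59998864,  0.02118836,
        1.02108509, -0.11280913]), 'qd': array([ 0.00143086, -0.00144062, -0.00075556, -0.000662  , -0.00174039,
       -0.00102424, -0.00076568]), 'joint_efforts': array([ 1.73776127e-03, -9.27094388e+01,  1.98136233e+00, -3.69932055e+01,
        1.80428725e-02,  8.07301782e-03,  1.56537243e-05]), 'position': array([ 0.16764076, -0.60176743,  0.23872047]), 'tool_rot': array([-1.50148885,  1.56966594,  1.9118229 ]), 'force': array([-0.32112541,  0.36371946,  0.97484512]), 'moment': array([ 0.02166016, -0.01875455,  0.00443459]), 'grip_width': 0.08531061626664888}
0.008
scene 475.3225636994118 319.6829900539886 236.53798655697972 [[-0.89413412  0.44779082 -0.00274873]
 [ 0.24795677  0.48998197 -0.8357243 ]
 [-0.37288284 -0.74793118 -0.54914237]] [ 0.56882192 -0.02054953  1.18802951]
rod_grip [(0.75, [343.6, 214.7]), (0.73, [281.1, 190.6]), (0.65, [301.4, 207.7]), (0.52, [223.6, 217.6]), (0.48, [316.2, 164.7])]
rod_tip [(0.71, [244.2, 209.1]), (0.69, [301.3, 236.0]), (0.66, [197.2, 248.2
[... 169 characters left out ...]
sh [(0.58, [245.8, 289.1])]
bottle [(0.66, [275.8, 360.6])]
jar [(0.94, [309.7, 422.3])]
top 460.76177723210503 323.91063804212587 239.5393187252368 [[ 0.00160534 -0.99990058  0.01400939]
 [-0.98298141 -0.00415137 -0.18365813]
 [ 0.18369803 -0.01347613 -0.98289034]] [-0.13224136  0.56282761  1.09564742]
rod_grip [(0.96, [425.4, 187.9]), (0.87, [461.3, 261.5]), (0.6, [393.3, 253.7])]
rod_tip [(0.96, [396.4, 345.7]), (0.94, [388.8, 152.3]), (0.78, [343.0, 233.3]), (0.7, [441.2, 331.8]), (0.59, [437.3, 211.1])]
rest []
mouth [(0.92, [215.2, 242.5])]
stop [(0.51, [163.8, 239.3])]
dish [(0.9, [320.3, 172.4]), (0.32, [344.2, 233.4])]
bottle [(0.78, [236.9, 164.9])]
jar [(0.69, [190.8, 165.9])]
0.9
```

View pics/scene0.png

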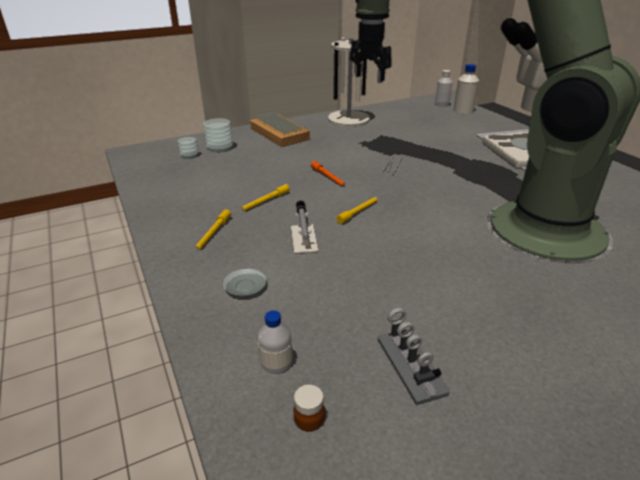

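View pics/top0.png

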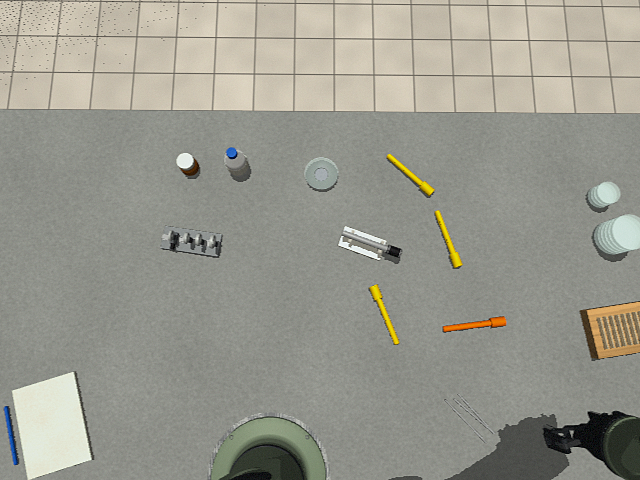

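The scene and top pictures show five rods:
- **Yellow:** top grips at (429,190), (457,263) and (376,290).
- **Orange:** top grip at (500,322).
- **Steel, black sleeve, in the white rest:** top grip (393,253), nose (343,233); scene grip (301,208), nose (301,236). This is the one meant.

The holder is at top (192,242), with the mouth on the right and the stop on the left. Next I'll triangulate and confirm in crops.

```bash
cat > h.py <<'E'
import numpy as np, cv2, pickle
def ray(p,uv):
    K=np.array([[p["fx"],0,p["cx"]],[0,p["fy"],p["cy"]],[0,0,1]])
    R=np.array(p["R"]);t=np.array(p["t"])
    d=R.T@np.linalg.solve(K,[uv[0],uv[1],1.]); return -R.T@t,d/np.linalg.norm(d)
def atz(p,uv,z):
    c,d=ray(p,uv); return c+d*(z-c[2])/d[2]
def tri(ps,uvs):
    A=0;b=0
    rs=[ray(p,u) for p,u in zip(ps,uvs)]
    for c,d in rs:
        M=np.eye(3)-np.outer(d,d);A=A+M;b=b+M@c
    X=np.linalg.solve(A,b)
    return X,[np.linalg.norm((np.eye(3)-np.outer(d,d))@(X-c)) for c,d in rs]
def proj(p,X):
    x=np.array(p["R"])@np.asarray(X,float)+np.array(p["t"]); return np.array([p["fx"]*x[0]/x[2]+p["cx"],p["fy"]*x[1]/x[2]+p["cy"]])
def crop(img,u,v,w,h,s): 
    u,v=int(u),int(v)
    return cv2.resize(img[max(v-h,0):v+h,max(u-w,0):u+w],None,fx=s,fy=s,interpolation=cv2.INTER_CUBIC)
E
python3 - <<'E'
from h import *
fr=pickle.load(open("fr0.pkl","rb"));S,T=fr["scene"],fr["top"]
np.set_printoptions(precision=4,suppress=True)
for n,s,t,z in [("grip",(301.4,207.7),(393.3,253.7),.045),("tip",(301.3,236.),(343,233.3),.045),("mouth",(390.4,312.9),(215.2,242.5),.058),("stop",(433.2,399.5),(163.8,239.3),0),("dish",(245.8,289.1),(320.3,172.4),0),("bottle",(275.8,360.6),(236.9,164.9),0),("jar",(309.7,422.3),(190.8,165.9),0)]:
    print(n,*tri((S,T),(s,t)),atz(S,s,z),atz(T,t,z))
cv2.imwrite("pics/c1.png",np.vstack([np.hstack([crop(S["pixels"],305,220,40,30,5),crop(T["pixels"],370,243,40,30,5)]),np.hstack([crop(S["pixels"],412,350,40,30,5) ,crop(T["pixels"],192,242,40,30,5)])]))
cv2.imwrite("pics/c2.png",crop(S["pixels"],412,352,50,50,6))
E
```

```text
grip [ 0.5319 -0.3063  0.04  ] [np.float64(0.00200864921533366), np.float64(0.00200864921533398)] [ 0.5369 -0.3     0.045 ] [ 0.5294 -0.3044  0.045 ]
tip [ 0.586  -0.1817  0.0429] [np.float64(0.005335104033125713), np.float64(0.005335104033125672)] [ 0.5911 -0.1829  0.045 ] [ 0.5809 -0.1788  0.045 ]
mouth [0.5576 0.1355 0.0566] [np.float64(0.004643883912785094), np.float64(0.004643883912784957)] [0.5622 0.1339 0.058 ] [0.5537 0.1381 0.058 ]
stop [ 0.5732  0.284  -0.001 ] [np.float64(0.0013706210395175696), np.float64(0.0013706210395175754)] [0.5749 0.2838 0.    ] [0.572  0.2846 0.    ]
dish [ 0.7536 -0.1197 -0.0021] [np.float64(0.003633451387258178), np.float64(0.0036334513872581897)] [ 0.7516 -0.1143  0.    ] [ 0.7563 -0.1214  0.    ]
bottle [0.7724 0.1014 0.0082] [np.float64(0.0007249372861340988), np.float64(0.0007249372861343124)] [0.7694 0.0948 0.    ] [0.776  0.1026 0.    ]
jar [ 0.771   0.2283 -0.0035] [np.float64(0.0030091680747036157), np.float64(0.003009168074703518)] [0.7697 0.2324 0.    ] [0.7723 0.2257 0.    ]
```

View pics/c1.png

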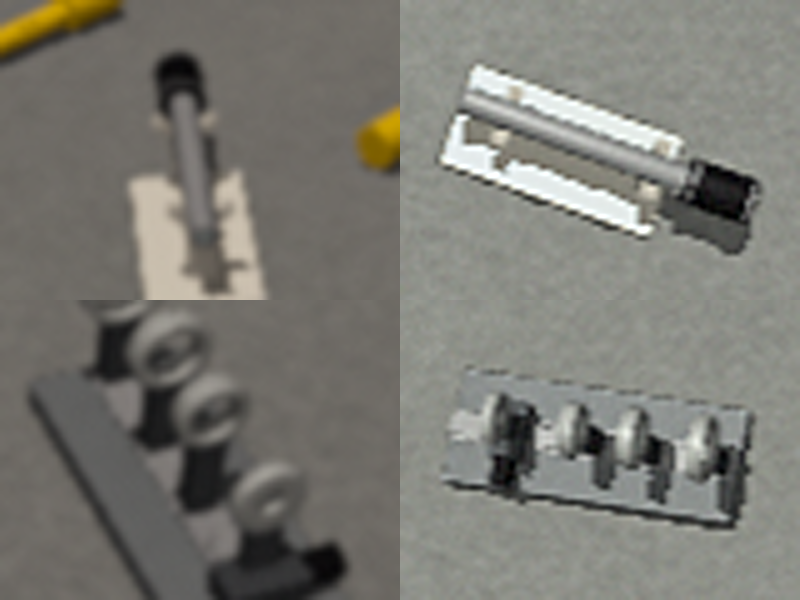

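View pics/c2.png

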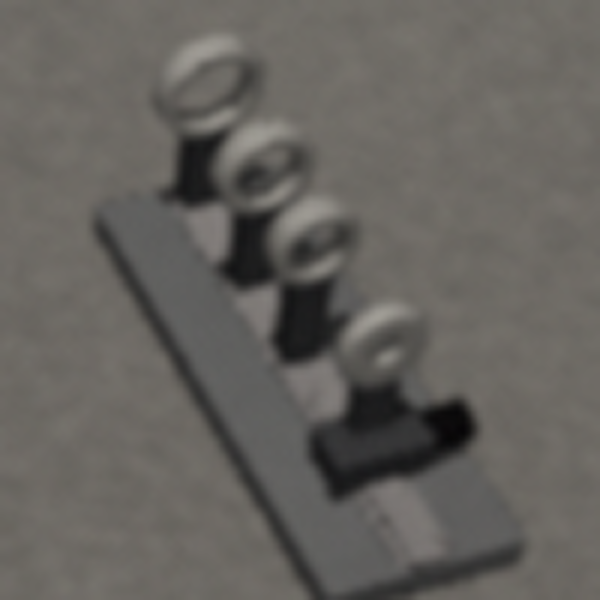

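The crops confirm it: a steel shaft with a black sleeve in the white V rest, and four rings with the widest (mouth) nearest the rest. The network points disagree by up to about 5 mm between cameras, so I'll refine the poses by fitting the known geometry to image edges.

```bash
cat > fit.py <<'E'
from h import *
from scipy.optimize import minimize
from scipy.ndimage import map_coordinates, gaussian_filter
def gradmag(img,s=0.8):
    g=np.zeros(img.shape[:2])
    for c in range(3):
        f=gaussian_filter(img[:,:,c].astype(float),s)
        gy,gx=np.gradient(f); g=np.maximum(g,np.hypot(gx,gy))
    return g
def frame(q,z): # q=x,y,yaw
    c,s=np.cos(q[2]),np.sin(q[2])
    return np.array([[c,-s,0],[s,c,0],[0,0,1]]),np.array([q[0],q[1],z])
def pts(p,q,z,L):
    R,t=frame(q,z); return np.array([proj(p,R@np.array(a)+t) for a in L])
def seg(a,b,n=30): return [np.array(a)+(np.array(b)-a)*k for k in np.linspace(.04,.96,n)]
def score(g,p,q,z,L):
    uv=pts(p,q,z,L); return map_coordinates(g,[uv[:,1],uv[:,0]],order=1).mean()
def fit(g,p,q0,z,L):
    best=None
    for dx in np.arange(-.008,.0081,.002):
        for dy in np.arange(-.008,.0081,.002):
            for da in np.radians([-3,-1.5,0,1.5,3]):
                q=np.array(q0)+[dx,dy,da]; s=score(g,p,q,z,L)
                if best is None or s>best[0]: best=(s,q)
    r=minimize(lambda v:-score(g,p,[best[1][0]+v[0]*1e-3,best[1][1]+v[1]*1e-3,best[1][2]+v[2]*.01],z,L),[0,0,0],method="Nelder-Mead",options=dict(initial_simplex=[[0,0,0],[1,0,0],[0,1,0],[0,0,1]]))
    v=r.x; return -r.fun,np.array([best[1][0]+v[0]*1e-3,best[1][1]+v[1]*1e-3,best[1][2]+v[2]*.01])
# holder base in mouth frame (z=.058)
zt=-.046
A,B,C,D=(-.005,-.03,zt),(.145,-.03,zt),(.145,.03,zt),(-.005,.03,zt)
BASE=seg(A,B)+seg(B,C,12)+seg(C,D)+seg(D,A,12)
BASETOP=[BASE]
def ringpts(x,r,n=60): return [(x,r*np.cos(a),r*np.sin(a)) for a in np.linspace(0,2*np.pi,n)]
RINGS=[(0,.017),(.035,.01525),(.065,.01375)]
E
python3 - <<'E'
from fit import *
fr=pickle.load(open("fr0.pkl","rb"))
np.set_printoptions(precision=4,suppress=True)
for n in ("top","scene"):
    p=fr[n];g=gradmag(p["pixels"])
    print(n,-np.array(p["R"]).T@p["t"])
    s,q=fit(g,p,[.5576,.1355,np.radians(84)],.058,BASE); print("base",s,q[:2],np.degrees(q[2]))
    if n=="scene":
        L=sum([ringpts(x+.008,r) for x,r in RINGS],[])
        s2,q2=fit(g,p,q,.058,L); print("rings",s2,q2[:2],np.degrees(q2[2]))
    c=(192,242) if n=="top" else (415,350)
    k=8; im=crop(p["pixels"],c[0],c[1],46,36,k) if n=="top" else crop(p["pixels"],c[0],c[1],50,55,k:=6)
    o=np.array([c[0]-46,c[1]-36]) if n=="top" else np.array([c[0]-50,c[1]-55])
    def dr(L,col):
        uv=((pts(p,q,.058,L)-o+.5)*k-.5).astype(int)
        for u in uv: cv2.circle(im,tuple(int(a) for a in u),1,col,-1)
    dr(BASE,(0,255,0)); 
    for x,r in RINGS: dr(ringpts(x,r),(0,0,255)); dr(ringpts(x+.008,r),(255,0,0))
    cv2.imwrite(f"pics/fit_{n}.png",im)
E
```

```text
top [ 0.3522 -0.1151  1.1821]
base 16.61234813256247 [0.5515 0.1385] 81.08926663422415
scene [0.9567 0.6439 0.6368]
base 13.3242609735464 [0.5619 0.1409] 81.60210680707176
rings 14.238963423505346 [0.5575 0.143 ] 79.12180606934314
```

View pics/fit_top.png

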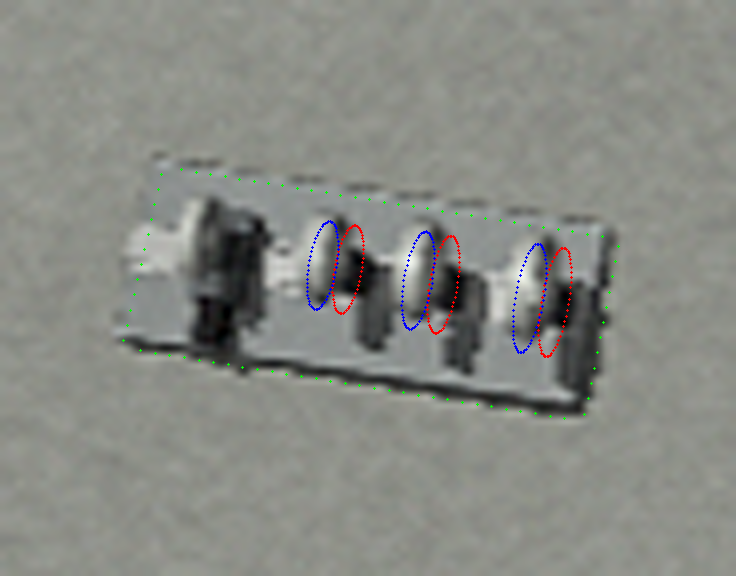

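View pics/fit_scene.png

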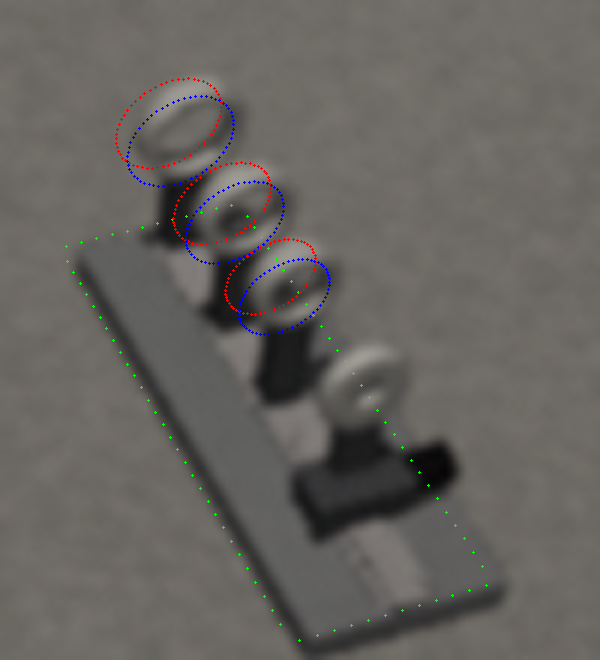

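```bash
python3 - <<'E'
from fit import *
fr=pickle.load(open("fr0.pkl","rb"))
p=fr["top"]["pixels"].astype(int)
print(p[225:262,180]); print(p[248,155:226].tolist())
c=crop(fr["top"]["pixels"],192,242,44,34,9).astype(int)
d=np.clip((c[:,:,0]-c[:,:,2])*6+128,0,255).astype(np.uint8); cv2.imwrite("pics/br.png",d)
E
```

```text
[[138 146 144]
 [135 143 142]
 [133 143 143]
 [157 159 155]
 [145 147 141]
 [143 147 144]
 [148 147 142]
 [146 145 139]
 [148 150 144]
 [154 156 151]
 [126 127 119]
 [152 155 153]
 [145 147 147]
 [202 203 203]
 [193 196 194]
 [203 207 204]
 [175 177 179]
 [146 148 145]
 [148 151 146]
 [146 147 146]
 [146 148 143]
 [144 144 142]
 [140 143 139]
 [143 142 141]
 [145 149 143]
 [149 150 147]
 [ 29  27  24]
 [146 151 151]
 [137 147 145]
 [128 136 134]
 [136 144 140]
 [137 144 139]
 [138 147 143]
 [142 150 146]
 [133 140 139]
 [140 147 143]
 [138 146 142]]
[[138, 146, 141], [133, 142, 138], [131, 141, 138], [134, 138, 137], [130, 139, 139], [118, 120, 121], [85, 88, 85], [65, 65, 63], [73, 74, 69], [116, 118, 112], [140, 143, 136], [147, 146, 143], [157, 157, 153], [162, 164, 156], [125, 128, 124], [49, 50, 48], [21, 18, 21], [17, 16, 24], [9, 9, 2], [43, 40, 37], [64, 65, 62], [129, 131, 127], [149, 151, 145], [149, 150, 146], [147, 145, 141], [143, 142, 141], [140, 143, 138], [143, 143, 138], [149, 151, 144], [143, 147, 141], [143, 142, 138], [144, 142, 142], [144, 148, 139], [143, 143, 143], [144, 146, 140], [106, 106, 105], [56, 54, 54], [67, 66, 61], [61, 61, 59], [124, 128, 124], [151, 151, 147], [140, 143, 138], [147, 148, 143], [142, 144, 140], [144, 146, 141], [150, 150, 145], [104, 105, 101], [62, 64, 64], [68, 68, 63], [72, 72, 71], [64, 61, 63], [122, 122, 119], [150, 153, 151], [146, 148, 144], [152, 151, 145], [135, 137, 131], [107, 109, 108], [95, 98, 97], [135, 136, 133], [163, 166, 159], [112, 113, 109], [61, 61, 55], [72, 71, 68], [74, 75, 75], [53, 53, 50], [60, 64, 62], [129, 134, 132], [145, 150, 149], [137, 144, 142], [132, 140, 136], [132, 138, 139]]
```

View pics/br.png

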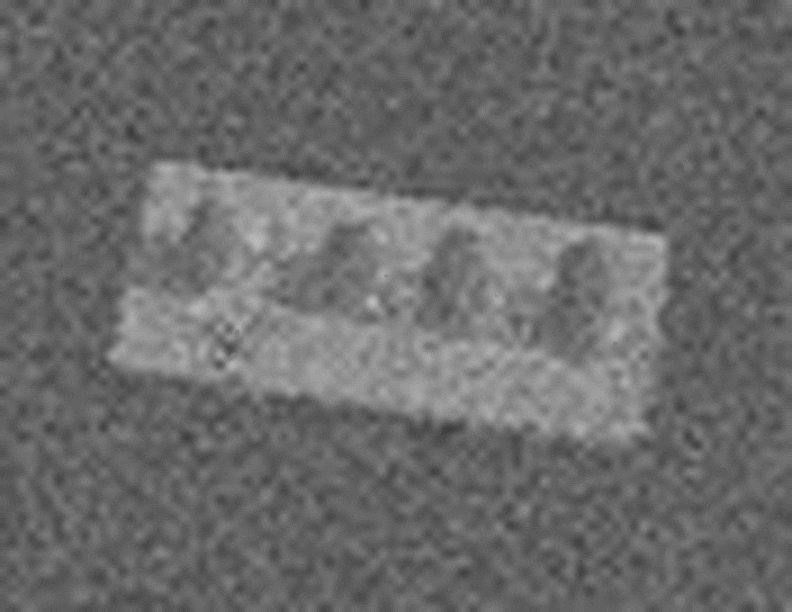

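B−G colour separates the base cleanly from the table: its corners are at about crop/9 → top (165,226), (222,234), (219,257), (160,248). I'll fit the box silhouette to this in both views.

```bash
cat >> fit.py <<'E'
def hullmask(p,q,z,corners,u0,v0,w,h,k=8):
    uv=pts(p,q,z,corners)
    hl=cv2.convexHull(uv.astype(np.float32))[:,0]
    m=np.zeros((h*k,w*k),np.uint8)
    P=((hl-[u0,v0]+.5)*k-.5)
    cv2.fillPoly(m,[np.round(P*16).astype(np.int32)],255,cv2.LINE_AA,4)
    return cv2.resize(m,(w,h),interpolation=cv2.INTER_AREA)/255.
def fitmask(p,q0,z,corners,feat,box,inner=None,n=(3,3,3)):
    u0,v0,w,h=box; f=feat[v0:v0+h,u0:u0+w]
    W=np.ones_like(f) if inner is None else inner
    def cost(q):
        m=hullmask(p,q,z,corners,u0,v0,w,h)
        A=np.stack([m.ravel(),np.ones(m.size)],1)
        c,_,_,_=np.linalg.lstsq(A,f.ravel(),rcond=None)
        return np.abs(f.ravel()-A@c).mean() if False else ((f.ravel()-A@c)**2).mean()
    best=min(((cost(np.array(q0)+[a,b,c]),a,b,c) for a in np.arange(-.006,.0061,.003) for b in np.arange(-.006,.0061,.003) for c in np.radians([-3,0,3])))
    q1=np.array(q0)+best[1:]
    sc=np.array([1e-3,1e-3,.01])
    r=minimize(lambda v:cost(q1+v*sc),[0,0,0],method="Nelder-Mead",options=dict(initial_simplex=[[-1,-1,-1],[2,0,0],[0,2,0],[0,0,2]],xatol=.01,fatol=1e-6))
    return r.fun,q1+r.x*sc
BOX=[(x,y,z) for x in(-.005,.145) for y in (-.03,.03) for z in (-.058,-.046)]
E
python3 - <<'E'
from fit import *
fr=pickle.load(open("fr0.pkl","rb"))
for n,box in (("top",(150,215,85,55)),("scene",(365,300,95,115))):
    p=fr[n]; i=p["pixels"].astype(float); f=gaussian_filter(i[:,:,0]-i[:,:,1] ,0.01)
    if n=="scene":
        print(i[350:352,360:372],i[370:372,395:400]); cv2.imwrite("pics/brs.png",np.clip(crop(((i[:,:,0]-i[:,:,2])*6+128).clip(0,255).astype(np.uint8),415,350,55,60,5),0,255))
    c,q=fitmask(p,[.5576,.1355,np.radians(84)],.058,BOX,f,box); print(n,c,q[:2],np.degrees(q[2]))
    k=6;u0,v0,w,h=box; im=cv2.resize(p["pixels"][v0:v0+h,u0:u0+w],None,fx=k,fy=k,interpolation=cv2.INTER_CUBIC)
    def dr(L,col):
        for u in ((pts(p,q,.058,L)-[u0,v0]+.5)*k-.5).astype(int): cv2.circle(im,tuple(int(a) for a in u),1,col,-1)
    dr(BASE,(0,255,0)); 
    for x,r in RINGS: dr(ringpts(x,r),(0,0,255)); dr(ringpts(x+.008,r),(255,0,0))
    cv2.imwrite(f"pics/fit2_{n}.png",im)
E
```

```text
top 4.306281906289487 [0.55550269 0.14184562] 81.49536821376002
[[[101. 107. 109.]
  [103. 108. 112.]
  [103. 108. 111.]
  [103. 109. 112.]
  [101. 107. 110.]
  [ 99. 105. 109.]
  [100. 106. 108.]
  [ 99. 105. 108.]
  [101. 107. 110.]
  [101. 107. 111.]
  [102. 108. 111.]
  [102. 107. 111.]]

 [[101. 107. 110.]
  [102. 107. 110.]
  [102. 108. 110.]
  [101. 107. 110.]
  [101. 107. 111.]
  [100. 106. 110.]
  [ 99. 104. 108.]
  [100. 104. 108.]
  [ 97. 103. 107.]
  [ 98. 104. 107.]
  [100. 106. 109.]
  [ 99. 105. 108.]]] [[[72. 75. 76.]
  [55. 56. 58.]
  [59. 60. 61.]
  [77. 79. 79.]
  [91. 92. 93.]]

 [[84. 88. 92.]
  [63. 65. 67.]
  [53. 54. 55.]
  [65. 65. 66.]
  [84. 85. 85.]]]
scene 1.1086306876039267 [0.55626737 0.14079138] 81.662596370343
```

View pics/fit2_top.png

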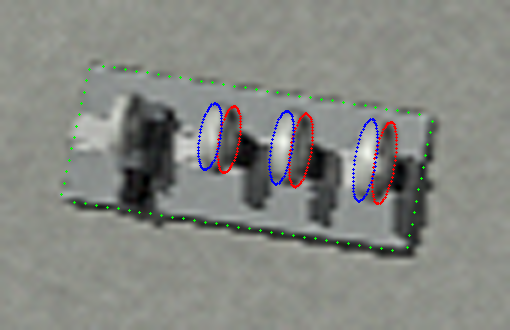

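View pics/fit2_scene.png

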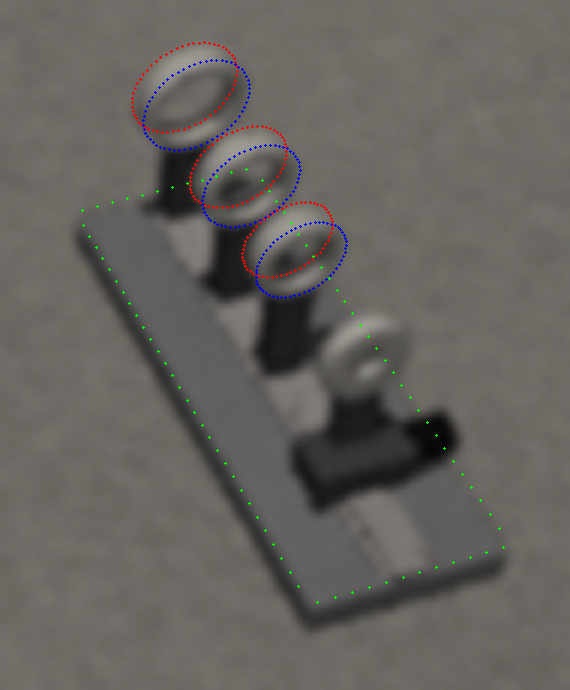

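View pics/brs.png

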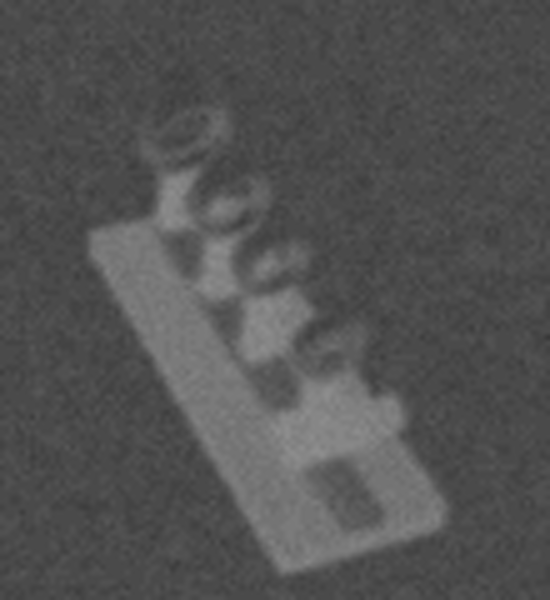

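```bash
python3 - <<'E'
from fit import *
from workcell import *
fr=pickle.load(open("fr0.pkl","rb"))
RB=[(x,y,z) for x in(0,.115) for y in (-.028,.028) for z in (-.045,-.037)]
th=np.linspace(0,2*np.pi,40)
SL=[(x,.012*np.cos(a),.012*np.sin(a)) for x in (-.018,.018) for a in th]
SH=[(x,.0075*np.cos(a),.0075*np.sin(a)) for x in (.018,.136) for a in th]+[(.138,.0055*np.cos(a),.0055*np.sin(a)) for a in th]
for n,box,sb in (("top",(325,215,85,55),(378,236,34,36)),("scene",(270,185,75,75),(288,192,28,30))):
    p=fr[n]; i=gaussian_filter(p["pixels"].astype(float),(.7,.7,0)); f=(i[:,:,0]-i[:,:,1])/(i.sum(2)+10)*300
    c,q=fitmask(p,[.540,-.285,np.radians(68)],.045,RB,f,box); print(n,"base",c,q[:2],np.degrees(q[2]))
    lum=np.clip(p["pixels"].astype(float).mean(2),0,60)
    c,qs=fitmask(p,[.532,-.304,np.radians(68)],.045,SL,lum,sb); print(n,"sleeve",c,qs[:2],np.degrees(qs[2]), "lateral from base axis", (qs[:2]-q[:2])@[-np.sin(q[2]),np.cos(q[2])],"along",(qs[:2]-q[:2])@[np.cos(q[2]),np.sin(q[2])])
    k=7;u0,v0,w,h=box; im=cv2.resize(p["pixels"][v0:v0+h,u0:u0+w],None,fx=k,fy=k,interpolation=cv2.INTER_CUBIC)
    def dr(q,L,col):
        for u in ((pts(p,q,.045,L)-[u0,v0]+.5)*k-.5).astype(int): cv2.circle(im,tuple(int(a) for a in u),1,col,-1)
    dr(q,seg(RB[1],RB[3])+seg(RB[3],RB[7])+seg(RB[7],RB[5])+seg(RB[5],RB[1]),(0,255,0))
    dr(qs,SL,(0,0,255)); qq=qs.copy(); qq[2]=q[2]; dr(qq,SH,(255,0,0))
    cv2.imwrite(f"pics/rest_{n}.png",im)
E
```

```text
top base 3.556878131801731 [ 0.54978859 -0.27377412] 70.60216738771416
top sleeve 43.99849827632571 [ 0.53645489 -0.30487606] 68.2782112258631 lateral from base axis 0.0022470698559818097 along -0.033764906152173674
scene base 423.84210802690393 [ 0.4877956  -0.27842615] 77.52695040312078
scene sleeve 47.004005078779194 [ 0.53453371 -0.3117168 ] 70.39282480073369 lateral from base axis -0.05282511804588738 along -0.022410401901164032
```

View pics/rest_top.png

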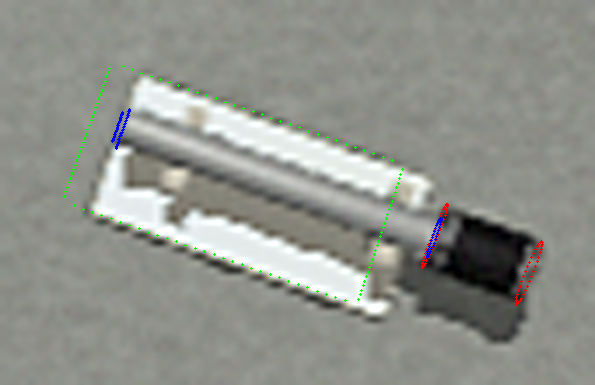

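View pics/rest_scene.png

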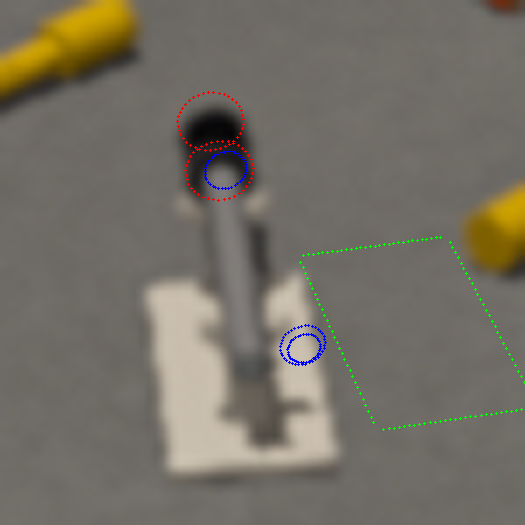

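```bash
python3 - <<'E'
from fit import *
fr=pickle.load(open("fr0.pkl","rb"))
p=fr["top"]; q0=np.array([0.54978859,-0.27377412,np.radians(70.60)])
ax=np.array([np.cos(q0[2]),np.sin(q0[2])]);la=np.array([-ax[1],ax[0]])
# base ends fix: refit along using luminance later; here lateral profile of shaft
g=p["pixels"].astype(float).mean(2)
ys=np.arange(-.02,.0201,.001)
for X in (-.005,.01,.03,.045,.06,.075):
    L=[(X+d,y,0) for y in ys for d in (-.003,0,.003)]
    uv=pts(p,q0,.045,L); v=map_coordinates(g,[uv[:,1],uv[:,0]],order=1).reshape(-1,3).mean(1)
    print(X,v.astype(int).tolist())
print("sleeve")
for X in (-.045,-.04,-.035,-.03,-.025):
    L=[(X+d,y,0) for y in ys for d in (-.001,0,.001)]
    uv=pts(p,q0,.045,L); v=map_coordinates(g,[uv[:,1],uv[:,0]],order=1).reshape(-1,3).mean(1)
    print(X,v.astype(int).tolist())
xs=np.arange(-.06,.12,.003)
L=[(x,y,0) for x in xs for y in (-.002,0,.002)]
uv=pts(p,q0,.045,L); v=map_coordinates(g,[uv[:,1],uv[:,0]],order=1).reshape(-1,3).mean(1)
print([(round(float(x),3),int(a)) for x,a in zip(xs,v)])
E
```

```text
-0.005 [136, 139, 158, 190, 218, 221, 211, 199, 193, 190, 192, 196, 190, 177, 159, 141, 136, 144, 157, 167, 172, 172, 165, 157, 147, 135, 121, 105, 93, 100, 120, 139, 145, 147, 146, 144, 140, 132, 122, 115, 114]
0.01 [124, 129, 155, 198, 232, 238, 237, 235, 233, 233, 234, 236, 231, 209, 176, 146, 141, 148, 160, 171, 177, 175, 168, 157, 146, 133, 122, 111, 101, 98, 107, 118, 122, 122, 121, 122, 125, 126, 123, 120, 121]
0.03 [131, 142, 171, 209, 229, 236, 235, 234, 233, 234, 236, 235, 224, 201, 172, 151, 143, 150, 165, 178, 184, 180, 171, 157, 142, 127, 112, 97, 92, 102, 118, 128, 130, 130, 128, 127, 126, 125, 124, 120, 117]
0.045 [132, 146, 179, 217, 234, 238, 236, 234, 233, 233, 236, 238, 226, 197, 163, 146, 145, 154, 170, 185, 190, 184, 171, 156, 141, 126, 110, 93, 86, 97, 116, 127, 130, 130, 129, 128, 126, 123, 119, 121, 134]
0.06 [121, 133, 167, 209, 232, 237, 235, 234, 233, 234, 236, 238, 229, 205, 170, 148, 146, 158, 176, 191, 193, 185, 168, 151, 135, 121, 105, 93, 95, 109, 124, 128, 129, 128, 127, 127, 126, 124, 121, 120, 132]
0.075 [135, 157, 192, 225, 232, 226, 217, 210, 205,
[... 1210 characters left out ...]
(-0.03, 39), (-0.027, 36), (-0.024, 40), (-0.021, 110), (-0.018, 111), (-0.015, 150), (-0.012, 169), (-0.009, 165), (-0.006, 164), (-0.003, 167), (0.0, 164), (0.003, 167), (0.006, 169), (0.009, 165), (0.012, 170), (0.015, 169), (0.018, 171), (0.021, 171), (0.024, 170), (0.027, 174), (0.03, 171), (0.033, 175), (0.036, 175), (0.039, 177), (0.042, 177), (0.045, 176), (0.048, 178), (0.051, 178), (0.054, 178), (0.057, 179), (0.06, 179), (0.063, 180), (0.066, 179), (0.069, 180), (0.072, 182), (0.075, 182), (0.078, 181), (0.081, 182), (0.084, 182), (0.087, 181), (0.09, 180), (0.093, 180), (0.096, 179), (0.099, 179), (0.102, 160), (0.105, 136), (0.108, 144), (0.111, 147), (0.114, 145), (0.117, 145)]
```

```bash
cat >> h.py <<'E'
from scipy.spatial.transform import Rotation as Ro
def toolR(s): return Ro.from_euler("xyz",s["tool_rot"]).as_matrix()
def moveto(s,pos,zdir_yaw):
    """rows numbers from present pose to tool pointing down, tool z horizontal at yaw"""
    R=toolR(s); z=np.array([np.cos(zdir_yaw),np.sin(zdir_yaw),0]);x=np.array([0,0,-1.]);y=np.cross(z,x)
    G=np.stack([x,y,z],1); d=R.T@(np.array(pos)-s["position"])*100
    rv=Ro.from_matrix(R.T@G).as_rotvec()*180/np.pi/10
    return d.round(2),rv.round(3)
E
python3 - <<'E'
from h import *
from workcell import *
s=telemetry.observe(); print(toolR(s).round(3)); np.set_printoptions(suppress=True)
for yaw in (69.7,69.7-180): print(yaw,moveto(s,[.5363,-.3067,.14],np.radians(yaw)))
E
```

```text
[[-0.     0.268 -0.963]
 [ 0.    -0.963 -0.268]
 [-1.    -0.     0.   ]]
69.7 (array([  9.93, -18.55, -43.43]), array([12.587,  0.001,  0.   ]))
-110.3 (array([  9.93, -18.55, -43.43]), array([-5.413, -0.   ,  0.001]))
```

send_rows(
  rows=[
    {"dx": 1.2, "dy": -2.3, "dz": -5.4, "rx": -0.7, "fingers": -1},
    {"dx": 2.5, "dy": -4.6, "dz": -10.9, "rx": -1.4, "fingers": -1},
    {"dx": 3.7, "dy": -7.0, "dz": -16.3, "rx": -2.0, "fingers": -1},
    {"dx": 5.0, "dy": -9.3, "dz": -21.7, "rx": -2.7, "fingers": -1},
    {"dx": 6.2, "dy": -11.6, "dz": -27.1, "rx": -3.4, "fingers": -1},
    {"dx": 7.4, "dy": -13.9, "dz": -32.6, "rx": -4.1, "fingers": -1},
    {"dx": 8.7, "dy": -16.2, "dz": -38.0, "rx": -4.7, "fingers": -1},
    {"dx": 9.93, "dy": -18.55, "dz": -43.43, "rx": -5.41, "fingers": -1},
  ],
  squeeze=45,
)

```text
invalid input at $.rows[0]: expected keys dx, dy, dz, rx, ry, rz, fingers
```

```bash
python3 - <<'E'
from h import *
from workcell import *
s=telemetry.observe(); print(s["clock"],s["position"],s["qpos"].round(2),s["force"].round(2)); np.set_printoptions(suppress=True)
print(moveto(s,[.5363,-.3067,.034],np.radians(-110.3)))
for n in("top","scene"):
    p=grab_frame(n); pickle.dump(p,open(f"f1_{n}.pkl","wb")); cv2.imwrite(f"pics/{n}1.png",p["pixels"])
E
```

```text
0.9 [ 0.16775318 -0.60202488  0.23925843] [ 1.23  0.52 -0.04  1.6   0.02  1.02 -0.11] [ 0.24  0.18 -0.48]
(array([ 20.53, -18.55, -43.43]), array([-5.413, -0.   ,  0.001]))
```

View pics/top1.png

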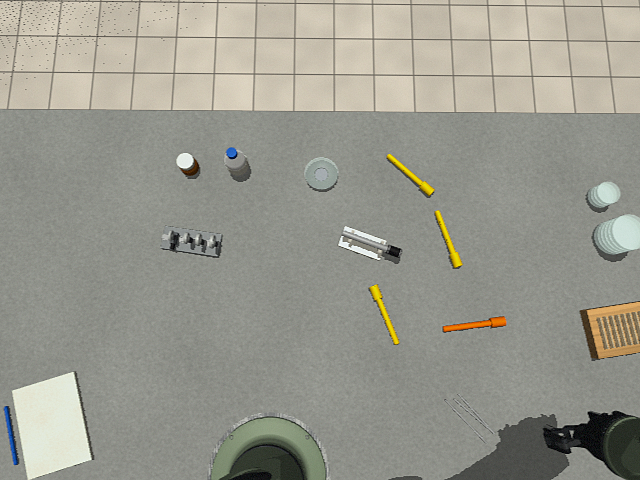

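View pics/scene1.png

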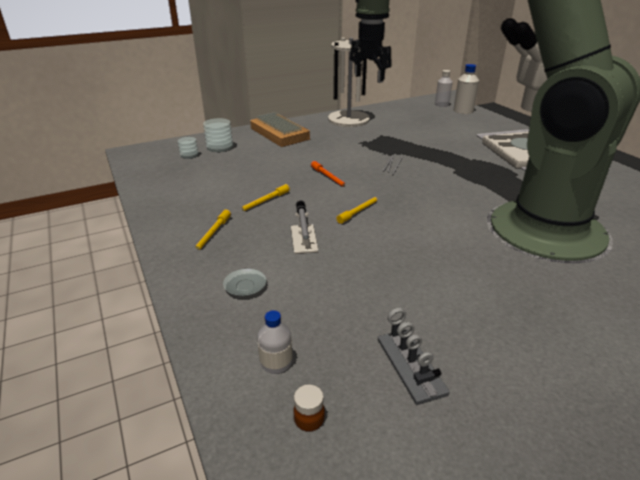

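The call was refused because every row needs all the keys, and the arm hasn't moved: both pictures match the first ones. I'm sending it again with all the keys.

send_rows(
  rows=[
    {"dx": 1.2, "dy": -2.3, "dz": -5.4, "rx": -0.7, "ry": 0, "rz": 0, "fingers": -1},
    {"dx": 2.5, "dy": -4.6, "dz": -10.9, "rx": -1.4, "ry": 0, "rz": 0, "fingers": -1},
    {"dx": 3.7, "dy": -7.0, "dz": -16.3, "rx": -2.0, "ry": 0, "rz": 0, "fingers": -1},
    {"dx": 5.0, "dy": -9.3, "dz": -21.7, "rx": -2.7, "ry": 0, "rz": 0, "fingers": -1},
    {"dx": 6.2, "dy": -11.6, "dz": -27.1, "rx": -3.4, "ry": 0, "rz": 0, "fingers": -1},
    {"dx": 7.4, "dy": -13.9, "dz": -32.6, "rx": -4.1, "ry": 0, "rz": 0, "fingers": -1},
    {"dx": 8.7, "dy": -16.2, "dz": -38.0, "rx": -4.7, "ry": 0, "rz": 0, "fingers": -1},
    {"dx": 9.93, "dy": -18.55, "dz": -43.43, "rx": -5.41, "ry": 0, "rz": 0, "fingers": -1},
  ],
  squeeze=45,
)

```text
clock: 2.0
position: [0.5377, -0.3056, 0.1397]
tool_rot: [0.957, 1.571, -0.965]
force: [0.3, -0.7, 0.1]
grip_width: 0.0853
```

```bash
python3 - <<'E'
from h import *
from workcell import *
s=telemetry.observe(); print(s["clock"],s["position"],s["qpos"].round(2),s["force"].round(2)); np.set_printoptions(suppress=True)
print(moveto(s,[.5363,-.3067,.034],np.radians(-110.3)))
for n in("top","scene"):
    p=grab_frame(n); pickle.dump(p,open(f"f1_{n}.pkl","wb")); cv2.imwrite(f"pics/{n}1b.png",p["pixels"])
E
```

```text
2.0 [ 0.53767642 -0.30561289  0.13968283] [ 0.63  0.64 -0.31  1.69  0.24  0.85 -0.14] [ 0.34 -0.74  0.1 ]
(array([10.57, -0.09,  0.15]), array([ 0.017,  0.001, -0.001]))
```

View pics/top1b.png

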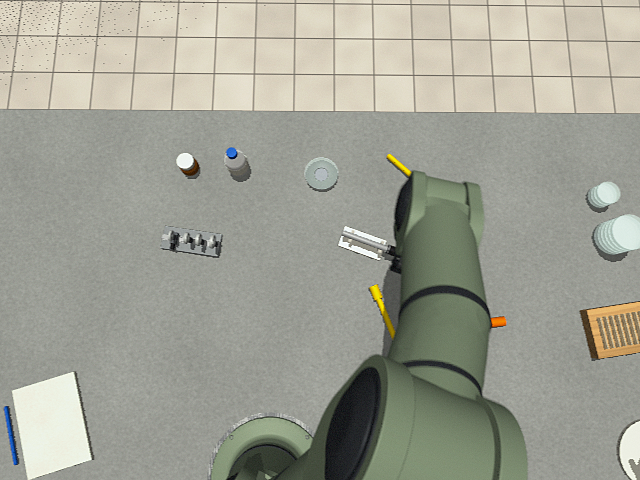

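View pics/scene1b.png

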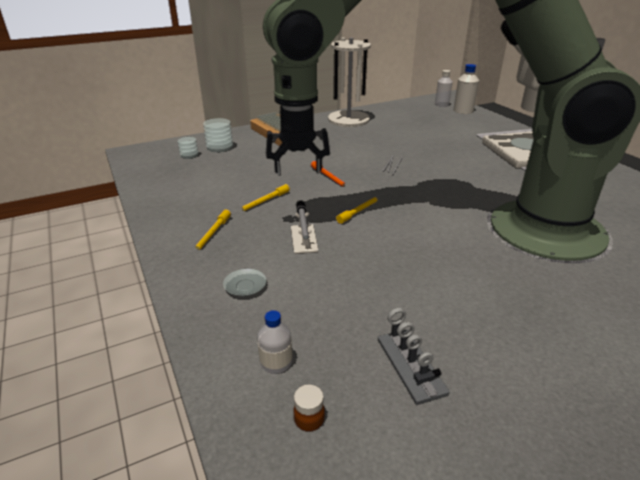

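The gripper is above the sleeve: in the scene picture the fingertips at (281,172) and (320,170) straddle column 301. I'm going down.

send_rows(
  rows=[
    {"dx": 2, "dy": 0, "dz": 0, "rx": 0, "ry": 0, "rz": 0, "fingers": -1},
    {"dx": 4, "dy": 0, "dz": 0, "rx": 0, "ry": 0, "rz": 0, "fingers": -1},
    {"dx": 6, "dy": 0, "dz": 0, "rx": 0, "ry": 0, "rz": 0, "fingers": -1},
    {"dx": 8, "dy": 0, "dz": 0, "rx": 0, "ry": 0, "rz": 0, "fingers": -1},
    {"dx": 9.5, "dy": 0, "dz": 0, "rx": 0, "ry": 0, "rz": 0, "fingers": -1},
    {"dx": 10.6, "dy": 0, "dz": 0, "rx": 0, "ry": 0, "rz": 0, "fingers": -1},
    {"dx": 10.6, "dy": 0, "dz": 0, "rx": 0, "ry": 0, "rz": 0, "fingers": -1},
    {"dx": 10.6, "dy": 0, "dz": 0, "rx": 0, "ry": 0, "rz": 0, "fingers": -1},
  ],
)

```text
clock: 3.1
position: [0.5367, -0.3069, 0.0345]
tool_rot: [1.496, 1.57, -0.43]
force: [0.2, 0.7, 0.1]
grip_width: 0.0855
```

```bash
python3 - <<'E'
from h import *
from workcell import *
s=telemetry.observe(); print(s["clock"],s["position"],s["tool_rot"],s["force"].round(2)); np.set_printoptions(suppress=True)
print(moveto(s,[.5363,-.3067,.034],np.radians(-110.3)))
p=grab_frame("scene"); pickle.dump(p,open(f"f2.pkl","wb")); cv2.imwrite(f"pics/s2.png",crop(p["pixels"],300,190,60,50,6))
E
```

```text
3.1 [ 0.5366978  -0.30690115  0.03451948] [ 1.49551691  1.56999674 -0.43005006] [0.22 0.69 0.1 ]
(array([ 0.05, -0.04, -0.01]), array([-0.003,  0.   , -0.005]))
```

View pics/s2.png

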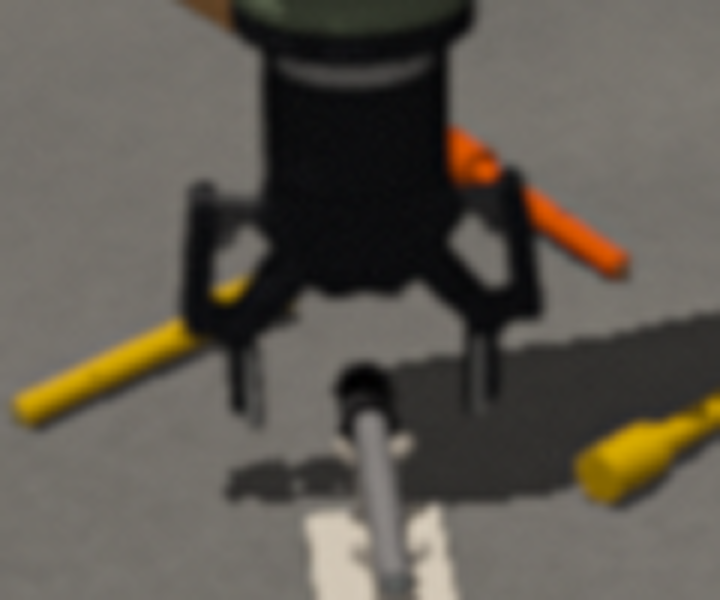

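The fingers at crop columns 252 and 483 have their middle at 367, and the sleeve is at 365, so it is centred. I'm closing.

send_rows(
  rows=[
    {"dx": 0, "dy": 0, "dz": 0, "rx": 0, "ry": 0, "rz": 0, "fingers": 0.2},
    {"dx": 0, "dy": 0, "dz": 0, "rx": 0, "ry": 0, "rz": 0, "fingers": 0.4},
    {"dx": 0, "dy": 0, "dz": 0, "rx": 0, "ry": 0, "rz": 0, "fingers": 1},
    {"dx": 0, "dy": 0, "dz": 0, "rx": 0, "ry": 0, "rz": 0, "fingers": 1},
    {"dx": 0, "dy": 0, "dz": 0, "rx": 0, "ry": 0, "rz": 0, "fingers": 1},
    {"dx": 0, "dy": 0, "dz": 0, "rx": 0, "ry": 0, "rz": 0, "fingers": 1},
    {"dx": 0, "dy": 0, "dz": 0, "rx": 0, "ry": 0, "rz": 0, "fingers": 1},
    {"dx": 0, "dy": 0, "dz": 0, "rx": 0, "ry": 0, "rz": 0, "fingers": 1},
  ],
  squeeze=45,
)

```text
clock: 4.15
position: [0.5363, -0.3068, 0.034]
tool_rot: [-1.286, 1.571, 3.072]
force: [-0.6, 0.2, 2.9]
grip_width: 0.0227
```

```bash
python3 - <<'E'
from h import *
from workcell import *
s=telemetry.observe(); np.set_printoptions(suppress=True); print(s["clock"],s["position"],s["tool_rot"],s["force"].round(2),s["moment"].round(3),s["grip_width"])
p=grab_frame("scene"); pickle.dump(p,open(f"f3.pkl","wb")); cv2.imwrite(f"pics/s3.png",crop(p["pixels"],300,200,60,50,6))
E
```

```text
4.15 [ 0.53629735 -0.30679264  0.03398325] [-1.28589829  1.57070493  3.07168678] [-0.64  0.25  2.86] [0.032 0.267 0.014] 0.022655360167100274
```

View pics/s3.png

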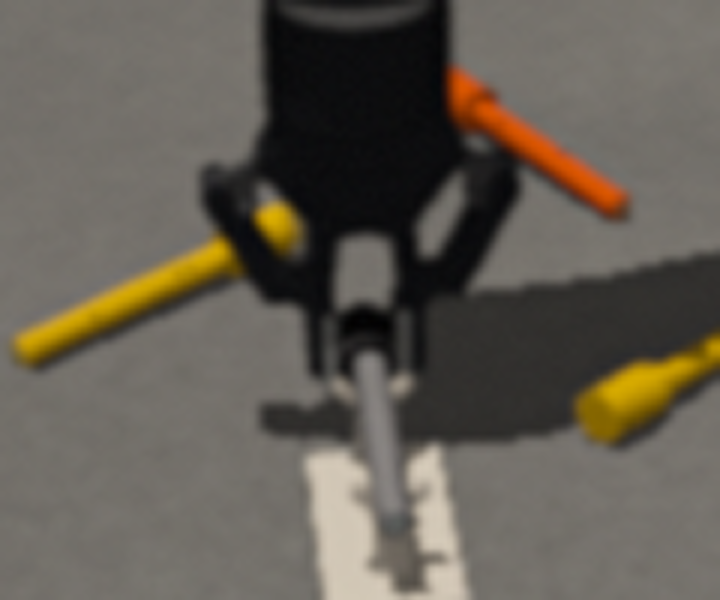

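```bash
python3 - <<'E'
from h import *
from workcell import *
s=telemetry.observe(); np.set_printoptions(suppress=True)
M=np.array([.5559,.1413]);a=np.radians(81.58);g=M-.17*np.array([np.cos(a),np.sin(a)])
print(g,moveto(s,[*g,.1],a-np.pi))
E
```

```text
[ 0.53100718 -0.02686762] (array([ -6.6 , -10.22, -26.06]), array([-1.191, -0.   ,  0.   ]))
```

send_rows(
  rows=[
    {"dx": -1.0, "dy": 0, "dz": 0, "rx": 0, "ry": 0, "rz": 0, "fingers": 1},
    {"dx": -3.0, "dy": 0, "dz": 0, "rx": 0, "ry": 0, "rz": 0, "fingers": 1},
    {"dx": -5.5, "dy": 0, "dz": 0, "rx": 0, "ry": 0, "rz": 0, "fingers": 1},
    {"dx": -6.6, "dy": -1.2, "dz": -3.0, "rx": -0.1, "ry": 0, "rz": 0, "fingers": 1},
    {"dx": -6.6, "dy": -3.0, "dz": -7.7, "rx": -0.35, "ry": 0, "rz": 0, "fingers": 1},
    {"dx": -6.6, "dy": -5.0, "dz": -12.9, "rx": -0.6, "ry": 0, "rz": 0, "fingers": 1},
    {"dx": -6.6, "dy": -7.0, "dz": -17.9, "rx": -0.8, "ry": 0, "rz": 0, "fingers": 1},
    {"dx": -6.6, "dy": -8.8, "dz": -22.5, "rx": -1.0, "ry": 0, "rz": 0, "fingers": 1},
  ],
)

```text
clock: 5.2
position: [0.5322, -0.0634, 0.1015]
tool_rot: [1.622, 1.569, -0.128]
force: [1.5, 0.5, -0.7]
grip_width: 0.023
```

```bash
python3 - <<'E'
from h import *
from workcell import *
s=telemetry.observe(); np.set_printoptions(suppress=True); print(s["clock"],s["position"],s["force"].round(2),s["moment"].round(3),s["grip_width"])
M=np.array([.5559,.1413]);a=np.radians(81.58);g=M-.17*np.array([np.cos(a),np.sin(a)])
print(g,moveto(s,[*g,.047],a-np.pi))
E
```

```text
5.2 [ 0.53223997 -0.06341322  0.10153371] [ 1.45  0.47 -0.69] [-0.025 -0.027 -0.026] 0.02295742860475251
[ 0.53100718 -0.02686762] (array([ 5.45, -0.78, -3.57]), array([-0.183, -0.   , -0.01 ]))
```

send_rows(
  rows=[
    {"dx": 0.5, "dy": -0.3, "dz": -1.5, "rx": -0.1, "ry": 0, "rz": 0, "fingers": 1},
    {"dx": 1.5, "dy": -0.6, "dz": -3.0, "rx": -0.19, "ry": 0, "rz": 0, "fingers": 1},
    {"dx": 3.0, "dy": -0.78, "dz": -3.75, "rx": -0.19, "ry": 0, "rz": 0, "fingers": 1},
    {"dx": 4.5, "dy": -0.78, "dz": -3.75, "rx": -0.19, "ry": 0, "rz": 0, "fingers": 1},
    {"dx": 5.3, "dy": -0.78, "dz": -3.75, "rx": -0.19, "ry": 0, "rz": 0, "fingers": 1},
    {"dx": 5.3, "dy": -0.78, "dz": -3.75, "rx": -0.19, "ry": 0, "rz": 0, "fingers": 1},
    {"dx": 5.3, "dy": -0.78, "dz": -3.75, "rx": -0.19, "ry": 0, "rz": 0, "fingers": 1},
    {"dx": 5.3, "dy": -0.78, "dz": -3.75, "rx": -0.19, "ry": 0, "rz": 0, "fingers": 1},
  ],
)

```text
clock: 6.2
position: [0.5313, -0.0271, 0.0474]
tool_rot: [1.642, 1.57, -0.076]
force: [-0.3, -0.2, -2.2]
grip_width: 0.0223
```

```bash
python3 - <<'E'
from h import *
from workcell import *
s=telemetry.observe(); np.set_printoptions(suppress=True); print(s["clock"],s["position"],s["force"].round(2),s["moment"].round(3),s["grip_width"])
M=np.array([.5559,.1413]);a=np.radians(81.58);g=M-.17*np.array([np.cos(a),np.sin(a)])
print(g,moveto(s,[*g,.047],a-np.pi))
for n in("top","scene"):
    p=grab_frame(n); pickle.dump(p,open(f"f4_{n}.pkl","wb")); cv2.imwrite(f"pics/{n}4.png",p["pixels"])
pickle.dump(telemetry.observe(),open("s4.pkl","wb"))
E
```

```text
6.2 [ 0.5313049  -0.02713354  0.04741831] [-0.29 -0.17 -2.15] [-0.027 -0.036 -0.039] 0.02225890204203291
[ 0.53100718 -0.02686762] (array([ 0.04, -0.03, -0.02]), array([-0.003, -0.   , -0.004]))
```

View pics/top4.png

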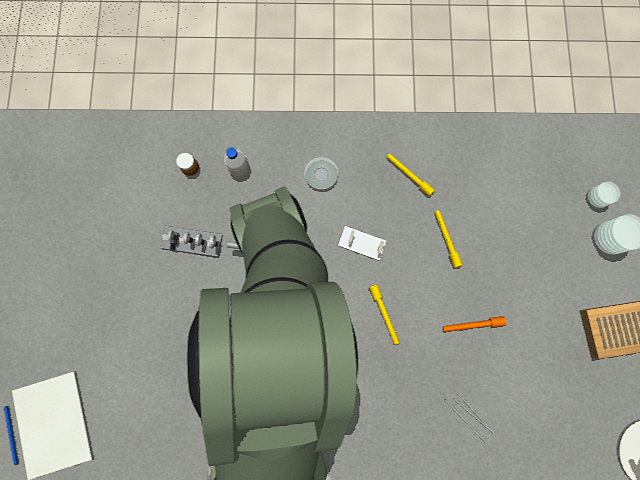

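View pics/scene4.png

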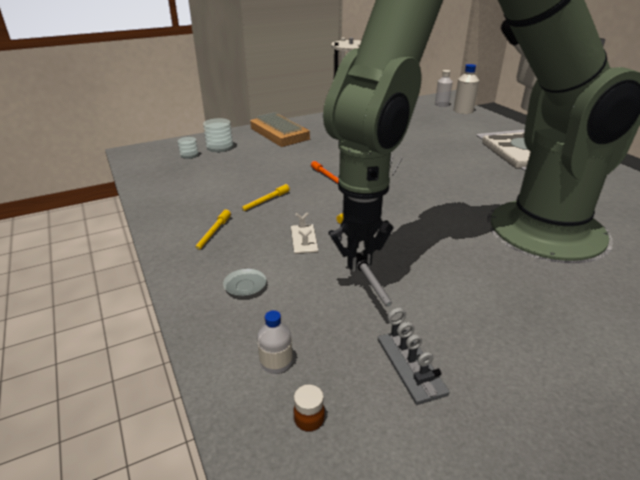

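Both pictures show the rod held level, with its nose just in front of the widest ring: nose at top (230,244), scene (388,303). I'll compare the image with the model projected from the arm pose.

```bash
cat > ov.py <<'E'
from fit import *
th=np.linspace(0,2*np.pi,40)
SL=[(x,.012*np.cos(a),.012*np.sin(a)) for x in (-.018,.018) for a in th]
def SHL(n=25): return [(x,.0075*np.cos(a),.0075*np.sin(a)) for x in np.linspace(.018,.136,n) for a in th]+[(.138,.0055*np.cos(a),.0055*np.sin(a)) for a in th]
def silh(p,q,z,L):
    return cv2.convexHull(pts(p,q,z,L).astype(np.float32))[:,0]
def overlay(p,c,hw,hh,k,qr,zr,qm,fn,sleeve=True):
    u0,v0=c[0]-hw,c[1]-hh
    im=crop(p["pixels"],c[0],c[1],hw,hh,k)
    def P(h): return np.round((h-[u0,v0]+.5)*k-.5).astype(np.int32)
    cv2.polylines(im,[P(silh(p,qr,zr,SHL()))],True,(0,0,255),1)
    if sleeve: cv2.polylines(im,[P(silh(p,qr,zr,SL))],True,(255,0,255),1)
    a=pts(p,qm,.058,[(-.19,0,0),(.1,0,0)]); cv2.polylines(im,[P(a)],False,(0,255,255),1)
    for x,r in RINGS: cv2.polylines(im,[P(pts(p,qm,.058,ringpts(x,r)))],True,(0,255,0),1);cv2.polylines(im,[P(pts(p,qm,.058,ringpts(x+.008,r)))],True,(255,160,0),1)
    cv2.imwrite(fn,im)
E
python3 - <<'E'
from ov import *
s=pickle.load(open("s4.pkl","rb"));T=pickle.load(open("f4_top.pkl","rb"));S=pickle.load(open("f4_scene.pkl","rb"))
for p,n,box,b0 in ((T,"top",(150,215,85,55),None),(S,"scene",(365,300,95,115),None)):
    i=p["pixels"].astype(float); f=i[:,:,0]-i[:,:,1]
    if n=="top": box=(150,215,72,55)
    print(n,fitmask(p,[.5559,.1413,np.radians(81.6)],.058,BOX,f,box)[1])
pos=s["position"]; qr=[.5311,-.0270,np.radians(81.58)]
overlay(T,(210,240),50,35,8,qr,.058,[.5555,.1418,np.radians(81.5)],"pics/ov4t.png",False)
overlay(S,(385,295),45,48,6,qr,.058,[.5563,.1408,np.radians(81.66)],"pics/ov4s.png")
E
```

```text
top [0.55576434 0.14138436 1.42776508]
scene [0.55643763 0.14087004 1.42955281]
```

View pics/ov4t.png

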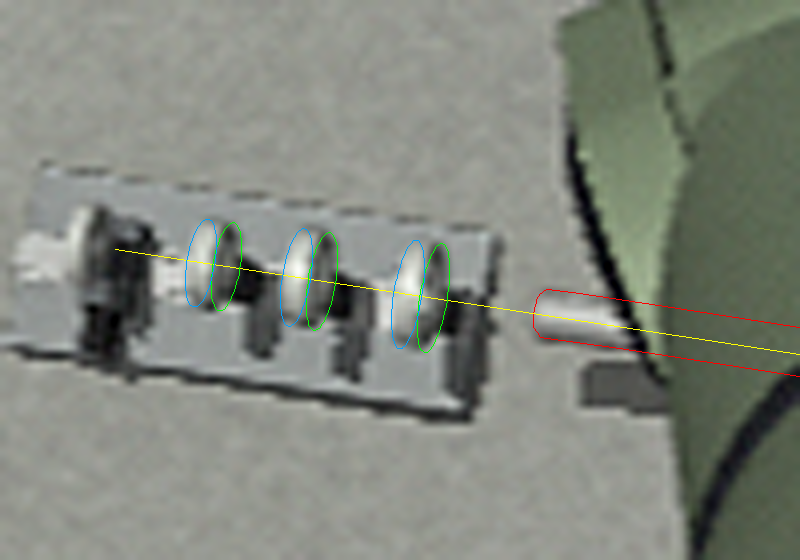

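View pics/ov4s.png

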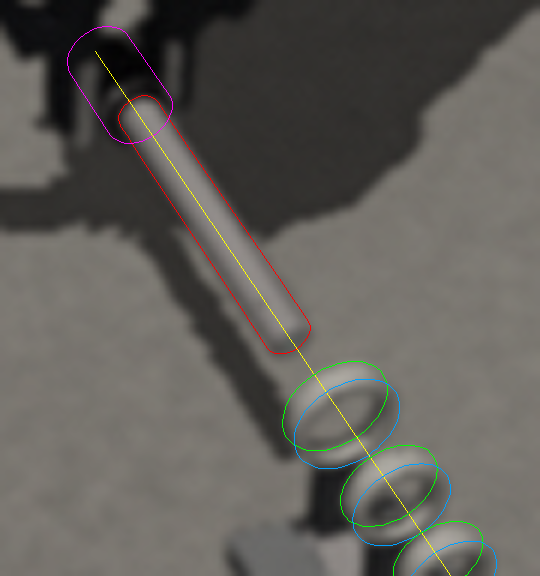

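```bash
python3 - <<'E'
from ov import *
s=pickle.load(open("s4.pkl","rb"));T=pickle.load(open("f4_top.pkl","rb"));S=pickle.load(open("f4_scene.pkl","rb"))
q=np.array([.5311,-.0270,np.radians(81.58)])
for p,n,xs in ((S,"scene",np.arange(.03,.137,.013)),(T,"top",[.118,.124,.13,.134])):
    i=p["pixels"].astype(float); lum=i.mean(2); ch=(i[:,:,0]-i[:,:,2])
    for X in xs:
        uv=pts(p,q,.058,[(X,0,0),(X+.001,0,0)]); d=uv[1]-uv[0]; nrm=np.array([-d[1],d[0]])/np.hypot(*d) # image perp
        # mm per px: lateral
        k=np.arange(-7,7.01,.5)
        P=[sum(map_coordinates(g,[[uv[0][1]+nrm[1]*t+d[1]/np.hypot(*d)*e for t in k],[uv[0][0]+nrm[0]*t+d[0]/np.hypot(*d)*e for t in k]],order=1) for e in(-1,0,1))/3 for g in (lum,ch)]
        h=silh(p,q,.058,[(X,.0075*np.cos(a),.0075*np.sin(a)) for a in th]); pr=(h-uv[0])@nrm
        print(n,round(X,3),"model edges",pr.min().round(2),pr.max().round(2)); print("  ",P[0].astype(int).tolist()); print("  ",P[1].round(0).astype(int).tolist())
E
```

```text
scene 0.03 model edges -3.74 3.73
   [41, 42, 44, 48, 53, 61, 73, 89, 105, 118, 129, 134, 136, 135, 132, 127, 119, 110, 99, 87, 74, 61, 51, 46, 45, 45, 47, 48, 49]
   [-3, -3, -3, -3, -3, -3, -4, -5, -5, -6, -7, -7, -7, -8, -8, -7, -6, -6, -5, -5, -4, -3, -3, -3, -4, -4, -4, -4, -4]
scene 0.043 model edges -3.78 3.77
   [49, 48, 48, 49, 51, 59, 72, 88, 105, 119, 129, 134, 137, 136, 133, 128, 121, 113, 102, 90, 77, 64, 55, 50, 48, 48, 49, 49, 49]
   [-4, -4, -4, -4, -4, -4, -4, -5, -6, -7, -7, -8, -8, -8, -8, -8, -7, -6, -5, -5, -4, -4, -4, -4, -4, -4, -4, -4, -4]
scene 0.056 model edges -3.82 3.81
   [48, 48, 47, 48, 51, 60, 73, 90, 107, 121, 130, 136, 138, 138, 135, 130, 123, 114, 104, 92, 79, 67, 57, 50, 48, 47, 48, 48, 49]
   [-4, -4, -4, -4, -4, -4, -5, -5, -6, -7, -7, -7, -7, -7, -7, -7, -7, -7, -6, -5, -5, -4, -4, -4, -4, -4, -5, -4, -4]
scene 0.069 model edges -3.86 3.86
   [47, 46, 47, 48, 52, 60, 74, 91, 107, 122, 131, 136, 139, 138, 136, 131, 125, 117, 107, 95, 81, 69, 59, 54, 53, 53, 53, 52, 50]
   [-4, -4, -4, -4, -4, -4, -5, -5, -6, -7, -8, -8, -7, -7, -7, -7, -7, -6, -6
[... 1998 characters left out ...]
, -5, -6, -6, -5, -2, 1, 0, -1, -1, -1, -1, -1, -2, -2, -1, -1, -4, -6, -7, -7, -5, -4, -4, -4, -3]
top 0.13 model edges -3.04 3.03
   [149, 147, 146, 147, 148, 151, 147, 113, 87, 103, 123, 142, 160, 184, 204, 196, 182, 166, 152, 141, 133, 141, 149, 148, 146, 147, 148, 150, 151]
   [-6, -5, -5, -6, -7, -6, -5, -4, -3, -2, -1, -1, -2, -2, -2, -3, -2, -1, -1, -2, -4, -5, -6, -5, -5, -5, -5, -5, -6]
top 0.134 model edges -3.04 3.03
   [147, 147, 148, 150, 152, 152, 136, 103, 93, 105, 123, 142, 162, 184, 195, 191, 180, 162, 145, 130, 128, 141, 149, 147, 146, 146, 147, 149, 149]
   [-6, -5, -6, -7, -7, -6, -5, -3, -2, -2, -2, -2, -1, -1, -2, -2, -2, -2, -2, -3, -4, -5, -5, -5, -4, -5, -5, -5, -6]
```

The rod matches the model within about 0.6 mm in both views. Top says 0.6 mm towards −x, the same direction in which the top fit of the holder differs, so the aim stands. The scene shows no tilt. I'm advancing through ring 1 only, to just before ring 2.

send_rows(
  rows=[
    {"dx": 0, "dy": 0, "dz": -1.0, "rx": 0, "ry": 0, "rz": 0, "fingers": 1},
    {"dx": 0, "dy": 0, "dz": -2.2, "rx": 0, "ry": 0, "rz": 0, "fingers": 1},
    {"dx": 0, "dy": 0, "dz": -3.2, "rx": 0, "ry": 0, "rz": 0, "fingers": 1},
    {"dx": 0, "dy": 0, "dz": -4.0, "rx": 0, "ry": 0, "rz": 0, "fingers": 1},
    {"dx": 0, "dy": 0, "dz": -4.8, "rx": 0, "ry": 0, "rz": 0, "fingers": 1},
    {"dx": 0, "dy": 0, "dz": -5.5, "rx": 0, "ry": 0, "rz": 0, "fingers": 1},
    {"dx": 0, "dy": 0, "dz": -5.8, "rx": 0, "ry": 0, "rz": 0, "fingers": 1},
    {"dx": 0, "dy": 0, "dz": -5.8, "rx": 0, "ry": 0, "rz": 0, "fingers": 1},
  ],
)

```text
clock: 7.3
position: [0.5395, 0.0305, 0.047]
tool_rot: [-0.61, 1.571, -2.328]
force: [0.1, 0.2, -1.3]
grip_width: 0.0228
```

```bash
cat > chk.py <<'E'
import sys
from ov import *
from workcell import *
tag=sys.argv[1]
s=telemetry.observe(); np.set_printoptions(suppress=True); print(s["clock"],s["position"],s["force"].round(2),s["moment"].round(3),s["grip_width"])
a=np.radians(81.58); M=np.array([.5559,.1413]); ax=np.array([np.cos(a),np.sin(a)])
d=s["position"][:2]-M; print("tcp along",d@ax,"nose est",d@ax+.137,"lat",d@[-ax[1],ax[0]],"force along",s["force"][:2]@ax,"lat",s["force"][:2]@[-ax[1],ax[0]])
T=grab_frame("top");S=grab_frame("scene"); pickle.dump((s,T,S),open(f"g{tag}.pkl","wb"))
qr=[*(M+ax*(d@ax)),a]
overlay(T,(200,240),50,35,8,qr,.058,[.5555,.1418,np.radians(81.5)],f"pics/ov{tag}t.png",False)
overlay(S,(395,315),45,48,6,qr,.058,[.5563,.1408,np.radians(81.66)],f"pics/ov{tag}s.png",False)
cv2.imwrite(f"pics/r{tag}s.png",np.hstack([crop(S["pixels"],400,325,32,40,7)])); cv2.imwrite(f"pics/r{tag}t.png",crop(T["pixels"],200,240,45,30,8))
E
python3 chk.py 5
```

```text
7.3 [0.53952663 0.03047147 0.04698175] [ 0.06  0.16 -1.25] [-0.055  0.075  0.028] 0.022765603992867804
tcp along -0.11203146397612497 nose est 0.02496853602387504 lat -3.1556143951321506e-05 force along 0.16610417241411943 lat -0.037372391736855436
```

View pics/r5t.png

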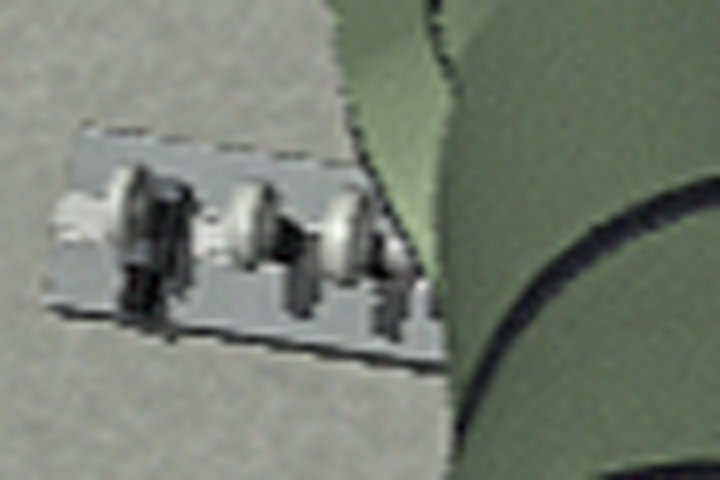

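View pics/r5s.png

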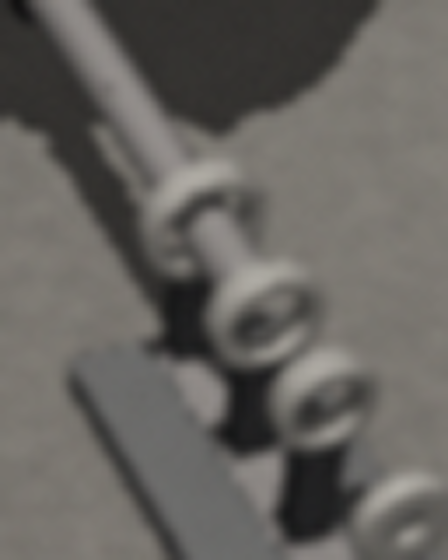

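View pics/ov5s.png

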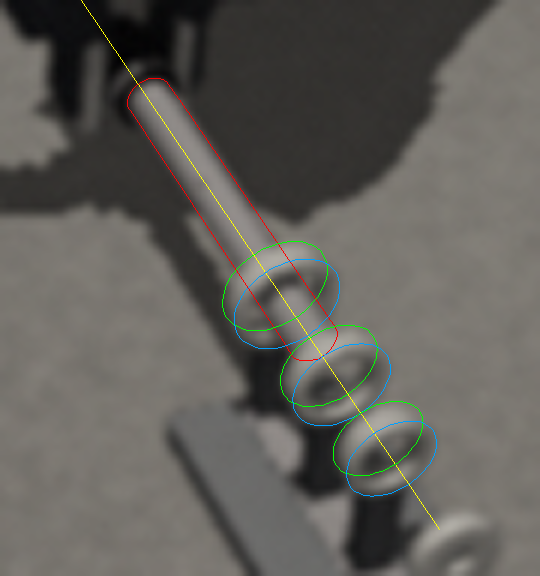

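The nose is inside ring 1, in the scene at about (431,357) just ahead of ring 2, with no contact force. Next I go through ring 2 to just before ring 3.

send_rows(
  rows=[
    {"dx": 0, "dy": 0, "dz": -0.4, "rx": 0, "ry": 0, "rz": 0, "fingers": 1},
    {"dx": 0, "dy": 0, "dz": -0.8, "rx": 0, "ry": 0, "rz": 0, "fingers": 1},
    {"dx": 0, "dy": 0, "dz": -1.2, "rx": 0, "ry": 0, "rz": 0, "fingers": 1},
    {"dx": 0, "dy": 0, "dz": -1.6, "rx": 0, "ry": 0, "rz": 0, "fingers": 1},
    {"dx": 0, "dy": 0, "dz": -2.1, "rx": 0, "ry": 0, "rz": 0, "fingers": 1},
    {"dx": 0, "dy": 0, "dz": -2.6, "rx": 0, "ry": 0, "rz": 0, "fingers": 1},
    {"dx": 0, "dy": 0, "dz": -3.1, "rx": 0, "ry": 0, "rz": 0, "fingers": 1},
    {"dx": 0, "dy": 0, "dz": -3.1, "rx": 0, "ry": 0, "rz": 0, "fingers": 1},
  ],
)

```text
clock: 8.4
position: [0.5441, 0.0616, 0.047]
tool_rot: [2.873, 1.571, 1.155]
force: [0.6, -0.2, -1.4]
grip_width: 0.0229
```

```bash
python3 chk.py 6
```

```text
8.4 [0.54413372 0.06162589 0.04700332] [ 0.64 -0.25 -1.36] [-0.046  0.026 -0.022] 0.022924285193208545
tcp along -0.08053823958000217 nose est 0.05646176041999784 lat -2.7088232291587792e-05 force along -0.15209211168251383 lat -0.6680459161401756
```

View pics/r6t.png

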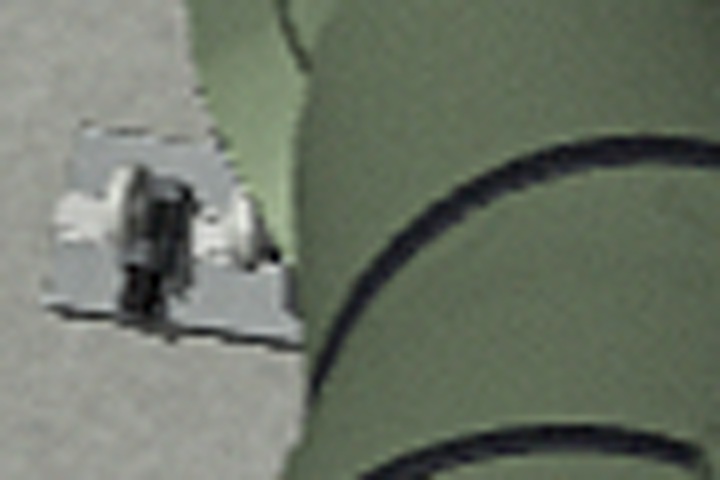

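View pics/r6s.png

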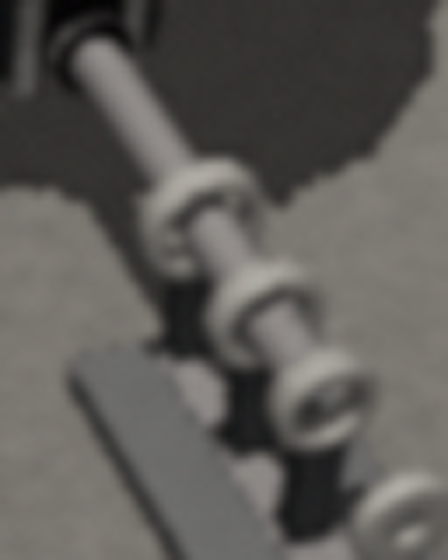

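The nose came through ring 2 without contact and now stands just before ring 3. Next I go slowly into ring 3.

send_rows(
  rows=[
    {"dx": 0, "dy": 0, "dz": -0.3, "rx": 0, "ry": 0, "rz": 0, "fingers": 1},
    {"dx": 0, "dy": 0, "dz": -0.6, "rx": 0, "ry": 0, "rz": 0, "fingers": 1},
    {"dx": 0, "dy": 0, "dz": -0.8, "rx": 0, "ry": 0, "rz": 0, "fingers": 1},
    {"dx": 0, "dy": 0, "dz": -1.0, "rx": 0, "ry": 0, "rz": 0, "fingers": 1},
    {"dx": 0, "dy": 0, "dz": -1.2, "rx": 0, "ry": 0, "rz": 0, "fingers": 1},
    {"dx": 0, "dy": 0, "dz": -1.3, "rx": 0, "ry": 0, "rz": 0, "fingers": 1},
    {"dx": 0, "dy": 0, "dz": -1.3, "rx": 0, "ry": 0, "rz": 0, "fingers": 1},
    {"dx": 0, "dy": 0, "dz": -1.3, "rx": 0, "ry": 0, "rz": 0, "fingers": 1},
  ],
)

```text
clock: 9.5
position: [0.546, 0.0739, 0.047]
tool_rot: [2.82, 1.571, 1.102]
force: [0.6, 0.3, -1.1]
grip_width: 0.0226
```

```bash
python3 chk.py 7
```

```text
9.5 [0.54599324 0.07391966 0.04700482] [ 0.57  0.27 -1.11] [ 0.04  -0.039 -0.067] 0.02262918133731303
tcp along -0.06810470056536427 nose est 0.06889529943463574 lat -6.64110544626027e-05 force along 0.3478771652877167 lat -0.5276391728333862
```

View pics/r7s.png

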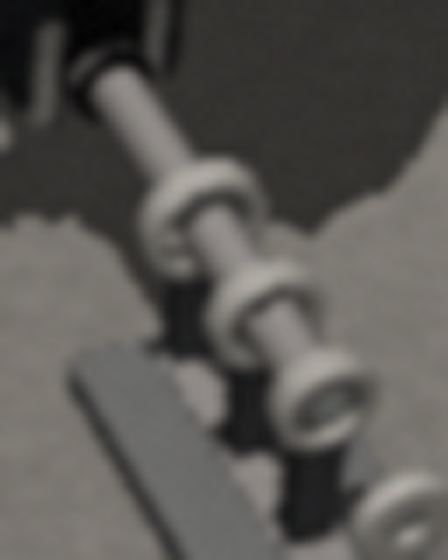

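```bash
python3 - <<'E'
from fit import *
fr=pickle.load(open("fr0.pkl","rb"))
T,S=fr["top"],fr["scene"]
# pattern of ring3 vs stop along axis: profile along the ring-top line in each view
for p,q,n in ((T,[.5555,.1418,np.radians(81.5)],"top"),(S,[.5563,.1408,np.radians(81.66)],"scene")):
    g=p["pixels"].astype(float).mean(2); xs=np.arange(.05,.13,.001)
    for h,ys in ((.012,(-.004,0,.004)),):
        L=[(x,y,h) for x in xs for y in ys]; uv=pts(p,q,.058,L)
        v=map_coordinates(g,[uv[:,1],uv[:,0]],order=1).reshape(-1,len(ys)).mean(1)
        print(n,[(int(round(x*1000)),int(a)) for x,a in zip(xs,v)])
p=S;q=[.5563,.1408,np.radians(81.66)]
k=8;c=(425,360);im=crop(p["pixels"],c[0],c[1],32,36,k);u0,v0=c[0]-32,c[1]-36
for x,r,col in ((.065,.01375,(0,255,0)),(.073,.01375,(255,160,0)),(.098,.0135,(0,0,255)),(.106,.0135,(255,0,255))):
    cv2.polylines(im,[np.round((pts(p,q,.058,ringpts(x,r))-[u0,v0]+.5)*k-.5).astype(np.int32)],True,col,1)
cv2.imwrite("pics/stop_s.png",im)
E
```

```text
top [(50, 101), (51, 88), (52, 82), (53, 77), (54, 74), (55, 71), (56, 68), (57, 73), (58, 76), (59, 80), (60, 86), (61, 91), (62, 87), (63, 86), (64, 95), (65, 116), (66, 141), (67, 166), (68, 185), (69, 192), (70, 188), (71, 184), (72, 182), (73, 176), (74, 171), (75, 166), (76, 162), (77, 159), (78, 160), (79, 162), (80, 162), (81, 156), (82, 141), (83, 120), (84, 95), (85, 72), (86, 49), (87, 29), (88, 32), (89, 41), (90, 50), (91, 56), (92, 58), (93, 51), (94, 47), (95, 46), (96, 49), (97, 55), (98, 61), (99, 67), (100, 74), (101, 77), (102, 74), (103, 76), (104, 85), (105, 104), (106, 132), (107, 160), (108, 180), (109, 187), (110, 181), (111, 172), (112, 161), (113, 153), (114, 150), (115, 152), (116, 155), (117, 156), (118, 158), (119, 159), (120, 160), (121, 159), (122, 157), (123, 154), (124, 149), (125, 146), (126, 142), (127, 138), (128, 137), (129, 138)]
scene [(50, 81), (51, 77), (52, 74), (53, 73), (54, 75), (55, 79), (56, 86), (57, 95), (58, 101), (59, 104), (60, 105), (61, 103), (62, 102), (63, 104), (64, 108), (65, 115), (66, 124), (67, 132), (68, 138), (69, 141), (70, 142), (71, 140), (72, 134), (73, 123), (74, 110), (75, 98), (76, 89), (77, 83), (78, 79), (79, 75), (80, 71), (81, 68), (82, 67), (83, 69), (84, 74), (85, 84), (86, 93), (87, 98), (88, 101), (89, 101), (90, 100), (91, 99), (92, 99), (93, 99), (94, 99), (95, 100), (96, 100), (97, 101), (98, 101), (99, 102), (100, 102), (101, 102), (102, 101), (103, 103), (104, 106), (105, 112), (106, 120), (107, 129), (108, 138), (109, 142), (110, 139), (111, 131), (112, 118), (113, 104), (114, 93), (115, 85), (116, 80), (117, 78), (118, 77), (119, 80), (120, 84), (121, 88), (122, 91), (123, 91), (124, 91), (125, 92), (126, 93), (127, 95), (128, 96), (129, 98)]
```

View pics/stop_s.png

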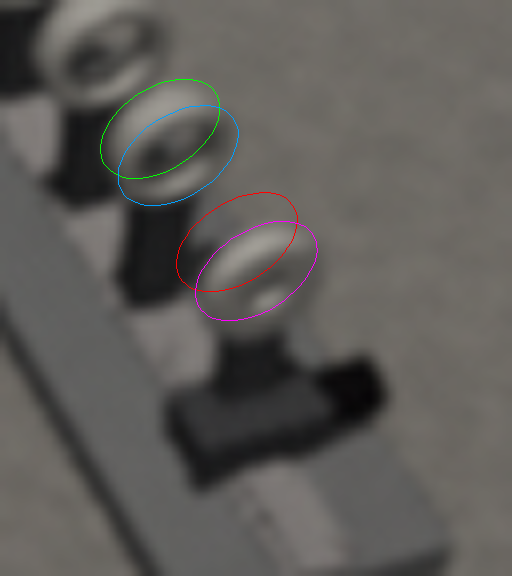

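The stop ring's front face is about 40 mm behind that of ring 3 in both views, so at about 105 mm. The nose is estimated at 69 mm with no contact. I'll advance 28 mm, to about 97 mm.

send_rows(
  rows=[
    {"dx": 0, "dy": 0, "dz": -0.3, "rx": 0, "ry": 0, "rz": 0, "fingers": 1},
    {"dx": 0, "dy": 0, "dz": -0.7, "rx": 0, "ry": 0, "rz": 0, "fingers": 1},
    {"dx": 0, "dy": 0, "dz": -1.1, "rx": 0, "ry": 0, "rz": 0, "fingers": 1},
    {"dx": 0, "dy": 0, "dz": -1.6, "rx": 0, "ry": 0, "rz": 0, "fingers": 1},
    {"dx": 0, "dy": 0, "dz": -2.1, "rx": 0, "ry": 0, "rz": 0, "fingers": 1},
    {"dx": 0, "dy": 0, "dz": -2.5, "rx": 0, "ry": 0, "rz": 0, "fingers": 1},
    {"dx": 0, "dy": 0, "dz": -2.8, "rx": 0, "ry": 0, "rz": 0, "fingers": 1},
    {"dx": 0, "dy": 0, "dz": -2.8, "rx": 0, "ry": 0, "rz": 0, "fingers": 1},
  ],
)

```text
clock: 10.6
position: [0.5501, 0.1019, 0.047]
tool_rot: [-3.074, 1.571, 1.492]
force: [0.2, -0.3, -2.5]
grip_width: 0.0228
```

```bash
python3 chk.py 8
```

```text
10.6 [0.55008803 0.10190625 0.04699601] [ 0.17 -0.25 -2.52] [-0.031 -0.02  -0.04 ] 0.022808296120892253
tcp along -0.039820168881270206 nose est 0.0971798311187298 lat -1.9039340756642072e-05 force along -0.22425542559453682 lat -0.20600440238240994
```

View pics/r8s.png

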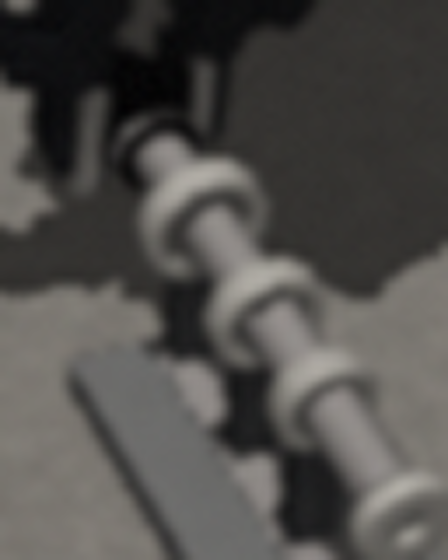

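The shaft is out behind ring 3 and near the stop, still with no axial force. Now small steps forward.

send_rows(
  rows=[
    {"dx": 0, "dy": 0, "dz": -0.1, "rx": 0, "ry": 0, "rz": 0, "fingers": 1},
    {"dx": 0, "dy": 0, "dz": -0.2, "rx": 0, "ry": 0, "rz": 0, "fingers": 1},
    {"dx": 0, "dy": 0, "dz": -0.25, "rx": 0, "ry": 0, "rz": 0, "fingers": 1},
    {"dx": 0, "dy": 0, "dz": -0.3, "rx": 0, "ry": 0, "rz": 0, "fingers": 1},
    {"dx": 0, "dy": 0, "dz": -0.35, "rx": 0, "ry": 0, "rz": 0, "fingers": 1},
    {"dx": 0, "dy": 0, "dz": -0.4, "rx": 0, "ry": 0, "rz": 0, "fingers": 1},
    {"dx": 0, "dy": 0, "dz": -0.4, "rx": 0, "ry": 0, "rz": 0, "fingers": 1},
    {"dx": 0, "dy": 0, "dz": -0.4, "rx": 0, "ry": 0, "rz": 0, "fingers": 1},
  ],
)

```text
clock: 11.7
position: [0.5507, 0.1057, 0.047]
tool_rot: [2.984, 1.571, 1.266]
force: [1.2, 0.2, -1.5]
grip_width: 0.023
```

```bash
python3 chk.py 9
```

```text
11.7 [0.55067934 0.10568374 0.04702393] [ 1.17  0.23 -1.46] [-0.029  0.008 -0.024] 0.022980114824422866
tcp along -0.03599681468868754 nose est 0.10100318531131247 lat -5.084604432105998e-05 force along 0.39554258930938746 lat -1.128011968986766
```

send_rows(
  rows=[
    {"dx": 0, "dy": 0, "dz": -0.05, "rx": 0, "ry": 0, "rz": 0, "fingers": 1},
    {"dx": 0, "dy": 0, "dz": -0.1, "rx": 0, "ry": 0, "rz": 0, "fingers": 1},
    {"dx": 0, "dy": 0, "dz": -0.15, "rx": 0, "ry": 0, "rz": 0, "fingers": 1},
    {"dx": 0, "dy": 0, "dz": -0.2, "rx": 0, "ry": 0, "rz": 0, "fingers": 1},
    {"dx": 0, "dy": 0, "dz": -0.2, "rx": 0, "ry": 0, "rz": 0, "fingers": 1},
    {"dx": 0, "dy": 0, "dz": -0.2, "rx": 0, "ry": 0, "rz": 0, "fingers": 1},
    {"dx": 0, "dy": 0, "dz": -0.2, "rx": 0, "ry": 0, "rz": 0, "fingers": 1},
    {"dx": 0, "dy": 0, "dz": -0.2, "rx": 0, "ry": 0, "rz": 0, "fingers": 1},
  ],
)

```text
clock: 12.8
position: [0.551, 0.1076, 0.047]
tool_rot: [-1.96, 1.571, 2.605]
force: [0.2, -0.2, -1.4]
grip_width: 0.0228
```

```bash
python3 chk.py 10
```

```text
12.8 [0.55095347 0.1075981  0.04699295] [ 0.19 -0.23 -1.42] [-0.028 -0.039 -0.   ] 0.02283271751117638
tcp along -0.03406294953328298 nose est 0.10293705046671703 lat -4.169890355055026e-05 force along -0.20141915664059953 lat -0.2211766964015402
```

View pics/r10s.png

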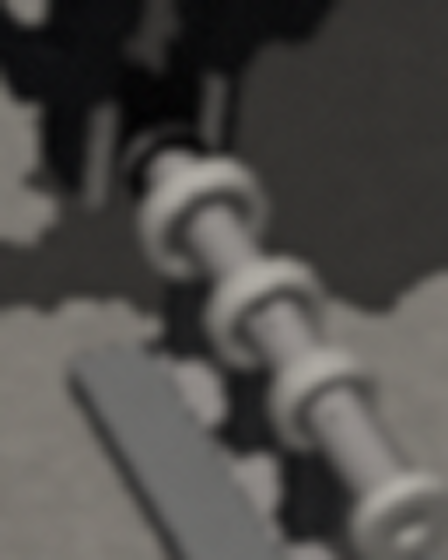

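Still no contact, with the nose at about 103 mm. I'm stepping another 1.2 mm.

send_rows(
  rows=[
    {"dx": 0, "dy": 0, "dz": -0.03, "rx": 0, "ry": 0, "rz": 0, "fingers": 1},
    {"dx": 0, "dy": 0, "dz": -0.06, "rx": 0, "ry": 0, "rz": 0, "fingers": 1},
    {"dx": 0, "dy": 0, "dz": -0.09, "rx": 0, "ry": 0, "rz": 0, "fingers": 1},
    {"dx": 0, "dy": 0, "dz": -0.12, "rx": 0, "ry": 0, "rz": 0, "fingers": 1},
    {"dx": 0, "dy": 0, "dz": -0.12, "rx": 0, "ry": 0, "rz": 0, "fingers": 1},
    {"dx": 0, "dy": 0, "dz": -0.12, "rx": 0, "ry": 0, "rz": 0, "fingers": 1},
    {"dx": 0, "dy": 0, "dz": -0.12, "rx": 0, "ry": 0, "rz": 0, "fingers": 1},
    {"dx": 0, "dy": 0, "dz": -0.12, "rx": 0, "ry": 0, "rz": 0, "fingers": 1},
  ],
)

```text
clock: 13.9
position: [0.5511, 0.1087, 0.047]
tool_rot: [-0.635, 1.571, -2.353]
force: [-0.6, -1.8, -1.2]
grip_width: 0.0223
```

```bash
cat > f.py <<'E'
from h import *
from workcell import *
a=np.radians(81.58); M=np.array([.5559,.1413]); ax=np.array([np.cos(a),np.sin(a)])
F=[]
s=telemetry.observe();F.append(s["force"])
d=s["position"][:2]-M; print(s["clock"],"nose",round(d@ax+.137,4),"F along/lat/z",[ (round(f[:2]@ax,2),round(f[:2]@[-ax[1],ax[0]],2),round(f[2],2)) for f in F],s["moment"].round(3),s["position"][2],s["grip_width"])
E
python3 f.py
```

```text
13.9 nose 0.1041 F along/lat/z [(np.float64(-1.86), np.float64(0.29), np.float64(-1.24))] [-0.522  0.013 -0.057] 0.046980584378345694 0.022270064524484306
```

First contact: −1.9 N axially, and the moment has changed too. I'm pressing on by 0.8 mm and holding for the rest of the call.

send_rows(
  rows=[
    {"dx": 0, "dy": 0, "dz": -0.03, "rx": 0, "ry": 0, "rz": 0, "fingers": 1},
    {"dx": 0, "dy": 0, "dz": -0.06, "rx": 0, "ry": 0, "rz": 0, "fingers": 1},
    {"dx": 0, "dy": 0, "dz": -0.08, "rx": 0, "ry": 0, "rz": 0, "fingers": 1},
    {"dx": 0, "dy": 0, "dz": -0.08, "rx": 0, "ry": 0, "rz": 0, "fingers": 1},
    {"dx": 0, "dy": 0, "dz": -0.08, "rx": 0, "ry": 0, "rz": 0, "fingers": 1},
    {"dx": 0, "dy": 0, "dz": -0.08, "rx": 0, "ry": 0, "rz": 0, "fingers": 1},
    {"dx": 0, "dy": 0, "dz": -0.08, "rx": 0, "ry": 0, "rz": 0, "fingers": 1},
    {"dx": 0, "dy": 0, "dz": -0.08, "rx": 0, "ry": 0, "rz": 0, "fingers": 1},
  ],
)

```text
clock: 14.9
position: [0.5512, 0.1093, 0.047]
tool_rot: [-0.346, 1.57, -2.064]
force: [0.2, -5.2, -0.8]
grip_width: 0.0225
```

```bash
python3 f.py
```

```text
14.9 nose 0.1047 F along/lat/z [(np.float64(-5.14), np.float64(-1.0), np.float64(-0.83))] [-1.104  0.097  0.003] 0.04696904980038581 0.02253883504670191
```

It's pressing with about 5 N. For margin I add 0.4 mm (towards 7 N) and hold, well below 18 N.

send_rows(
  rows=[
    {"dx": 0, "dy": 0, "dz": -0.02, "rx": 0, "ry": 0, "rz": 0, "fingers": 1},
    {"dx": 0, "dy": 0, "dz": -0.04, "rx": 0, "ry": 0, "rz": 0, "fingers": 1},
    {"dx": 0, "dy": 0, "dz": -0.04, "rx": 0, "ry": 0, "rz": 0, "fingers": 1},
    {"dx": 0, "dy": 0, "dz": -0.04, "rx": 0, "ry": 0, "rz": 0, "fingers": 1},
    {"dx": 0, "dy": 0, "dz": -0.04, "rx": 0, "ry": 0, "rz": 0, "fingers": 1},
    {"dx": 0, "dy": 0, "dz": -0.04, "rx": 0, "ry": 0, "rz": 0, "fingers": 1},
    {"dx": 0, "dy": 0, "dz": -0.04, "rx": 0, "ry": 0, "rz": 0, "fingers": 1},
    {"dx": 0, "dy": 0, "dz": -0.04, "rx": 0, "ry": 0, "rz": 0, "fingers": 1},
  ],
)

```text
clock: 15.9
position: [0.5512, 0.1095, 0.0469]
tool_rot: [-0.444, 1.57, -2.162]
force: [-0.4, -5.8, -0.6]
grip_width: 0.0226
```

```bash
python3 f.py; python3 chk.py 11
```

```text
15.9 nose 0.1049 F along/lat/z [(np.float64(-5.83), np.float64(-0.45), np.float64(-0.59))] [-1.209  0.107 -0.071] 0.04692165110958431 0.022568127686345387
15.9 [0.55120231 0.10951429 0.04692165] [-0.41 -5.83 -0.59] [-1.209  0.107 -0.071] 0.022568127686345387
tcp along -0.03213097308821828 nose est 0.10486902691178174 lat -7.277506962398701e-06 force along -5.827334386570407 lat -0.44592273347978234
```

View pics/r11s.png

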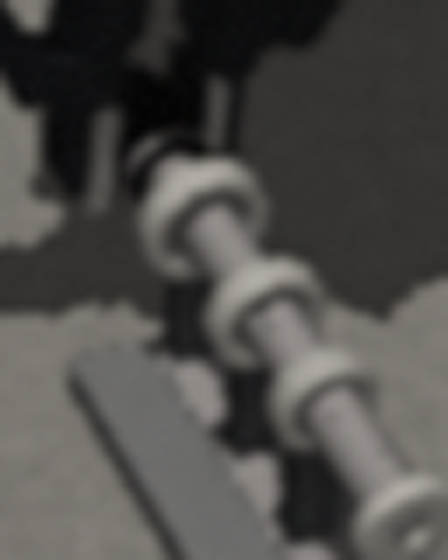

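It has been pressed at 5–6 N for over a second. I'm backing off 1.5 mm to unload, then opening.

send_rows(
  rows=[
    {"dx": 0, "dy": 0, "dz": 0.08, "rx": 0, "ry": 0, "rz": 0, "fingers": 1},
    {"dx": 0, "dy": 0, "dz": 0.15, "rx": 0, "ry": 0, "rz": 0, "fingers": 1},
    {"dx": 0.05, "dy": 0, "dz": 0.15, "rx": 0, "ry": 0, "rz": 0, "fingers": 1},
    {"dx": 0.1, "dy": 0, "dz": 0.15, "rx": 0, "ry": 0, "rz": 0, "fingers": 1},
    {"dx": 0.1, "dy": 0, "dz": 0.15, "rx": 0, "ry": 0, "rz": 0, "fingers": 1},
    {"dx": 0.1, "dy": 0, "dz": 0.15, "rx": 0, "ry": 0, "rz": 0, "fingers": 1},
    {"dx": 0.1, "dy": 0, "dz": 0.15, "rx": 0, "ry": 0, "rz": 0, "fingers": 1},
    {"dx": 0.1, "dy": 0, "dz": 0.15, "rx": 0, "ry": 0, "rz": 0, "fingers": 1},
  ],
)

```text
clock: 17.0
position: [0.5512, 0.1086, 0.046]
tool_rot: [2.639, 1.571, 0.921]
force: [0.7, -0.4, 0.1]
grip_width: 0.0225
```

```bash
python3 f.py
```

```text
17.0 nose 0.104 F along/lat/z [(np.float64(-0.34), np.float64(-0.75), np.float64(0.11))] [-0.211 -0.041 -0.035] 0.04604323280453471 0.022542723975631503
```

The stop is unloaded, with the axial force back near zero. Releasing.

send_rows(
  rows=[
    {"dx": 0, "dy": 0, "dz": 0, "rx": 0, "ry": 0, "rz": 0, "fingers": 0.4},
    {"dx": 0, "dy": 0, "dz": 0, "rx": 0, "ry": 0, "rz": 0, "fingers": 0.2},
    {"dx": 0, "dy": 0, "dz": 0, "rx": 0, "ry": 0, "rz": 0, "fingers": -0.2},
    {"dx": 0, "dy": 0, "dz": 0, "rx": 0, "ry": 0, "rz": 0, "fingers": -0.6},
    {"dx": 0, "dy": 0, "dz": 0, "rx": 0, "ry": 0, "rz": 0, "fingers": -1},
    {"dx": 0, "dy": 0, "dz": 0, "rx": 0, "ry": 0, "rz": 0, "fingers": -1},
    {"dx": 0, "dy": 0, "dz": 0, "rx": 0, "ry": 0, "rz": 0, "fingers": -1},
    {"dx": 0, "dy": 0, "dz": 0, "rx": 0, "ry": 0, "rz": 0, "fingers": -1},
  ],
)

```text
clock: 18.0
position: [0.5511, 0.1085, 0.046]
tool_rot: [-1.505, 1.571, 3.06]
force: [0.1, -0.3, -0.3]
grip_width: 0.0852
```

```bash
python3 chk.py 12
```

```text
18.0 [0.55109447 0.10848163 0.04600525] [ 0.13 -0.28 -0.29] [0.047 0.007 0.021] 0.08516904117116396
tcp along -0.03316829331522047 nose est 0.10383170668477953 lat -5.180806108829793e-05 force along -0.2552964320636328 lat -0.17089834826677816
```

View pics/ov12s.png

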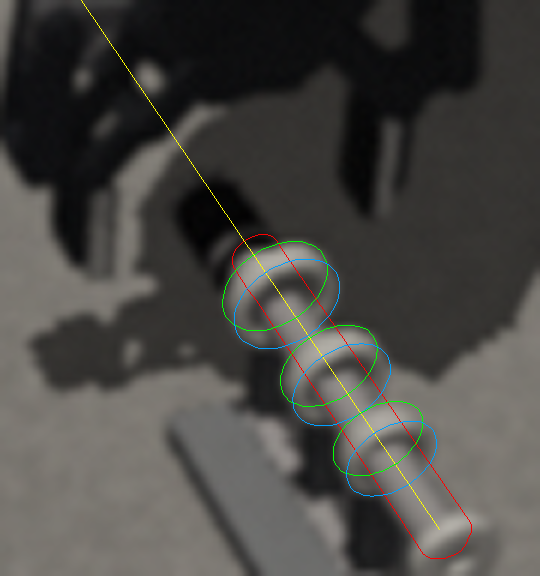

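The fingers are open and clear, and the sleeve has sunk a little while the rod lies in the rings with its nose at the stop. I'm lifting away straight up.

send_rows(
  rows=[
    {"dx": -1, "dy": 0, "dz": 0, "rx": 0, "ry": 0, "rz": 0, "fingers": -1},
    {"dx": -3, "dy": 0, "dz": 0, "rx": 0, "ry": 0, "rz": 0, "fingers": -1},
    {"dx": -6, "dy": 0, "dz": 0, "rx": 0, "ry": 0, "rz": 0, "fingers": -1},
    {"dx": -9, "dy": 0, "dz": 0, "rx": 0, "ry": 0, "rz": 0, "fingers": -1},
    {"dx": -12, "dy": 0, "dz": 0, "rx": 0, "ry": 0, "rz": 0, "fingers": -1},
    {"dx": -15, "dy": 0, "dz": 3, "rx": 0, "ry": 0, "rz": 0, "fingers": -1},
    {"dx": -17, "dy": 0, "dz": 8, "rx": 0, "ry": 0, "rz": 0, "fingers": -1},
    {"dx": -17, "dy": 0, "dz": 13, "rx": 0, "ry": 0, "rz": 0, "fingers": -1},
  ],
)

```text
clock: 19.1
position: [0.5324, -0.0213, 0.2182]
tool_rot: [1.663, 1.568, -0.054]
force: [0.6, -0.6, 0.4]
grip_width: 0.0857
```

send_rows(
  rows=[
    {"dx": 0, "dy": 0, "dz": 4, "rx": 0, "ry": 0, "rz": 0, "fingers": -1},
    {"dx": 0, "dy": 0, "dz": 8, "rx": 0, "ry": 0, "rz": 0, "fingers": -1},
    {"dx": 0, "dy": 0, "dz": 11, "rx": 0, "ry": 0, "rz": 0, "fingers": -1},
    {"dx": 0, "dy": 0, "dz": 12, "rx": 0, "ry": 0, "rz": 0, "fingers": -1},
    {"dx": 0, "dy": 0, "dz": 12, "rx": 0, "ry": 0, "rz": 0, "fingers": -1},
    {"dx": 0, "dy": 0, "dz": 12, "rx": 0, "ry": 0, "rz": 0, "fingers": -1},
    {"dx": 0, "dy": 0, "dz": 12, "rx": 0, "ry": 0, "rz": 0, "fingers": -1},
    {"dx": 0, "dy": 0, "dz": 12, "rx": 0, "ry": 0, "rz": 0, "fingers": -1},
  ],
)

```text
clock: 20.1
position: [0.5146, -0.1382, 0.216]
tool_rot: [-3.096, 1.571, 1.47]
force: [-0.4, -0.5, 0.4]
grip_width: 0.0854
```

```bash
python3 - <<'E'
from h import *
from workcell import *
s=telemetry.observe(); print(s["clock"],s["position"],s["force"].round(2),abs(s["qd"]).max())
T=grab_frame("top");S=grab_frame("scene"); pickle.dump((T,S),open("gend.pkl","wb"))
for n,p in(("top",T),("scene",S)):
    for l in("rod_tip","rod_grip","dish","bottle","jar"): print(n,l,[(round(d["conf"],2),[round(float(c),1) for c in d["centre"]]) for d in pinpoint(p,l)][:5])
cv2.imwrite("pics/endt.png",crop(T["pixels"],205,240,48,35,8)); cv2.imwrite("pics/ends.png",crop(S["pixels"],405,335,45,48,6)); cv2.imwrite("pics/endfull.png",S["pixels"])
E
```

```text
20.1 [ 0.51458293 -0.13823106  0.2160245 ] [-0.41 -0.54  0.4 ] 0.004134844529674045
top rod_tip [(0.82, [434.8, 211.7]), (0.82, [439.4, 330.3]), (0.71, [385.0, 155.1]), (0.59, [396.3, 345.9]), (0.56, [172.8, 234.0])]
top rod_grip [(0.71, [457.8, 260.6]), (0.6, [425.7, 190.1]), (0.6, [498.1, 321.0]), (0.56, [228.2, 247.0])]
top dish [(0.8, [322.2, 174.9])]
top bottle [(0.83, [238.0, 167.6])]
top jar [(0.83, [192.6, 168.3])]
scene rod_tip [(0.89, [199.8, 247.9]), (0.69, [379.4, 201.1]), (0.65, [242.9, 209.4]), (0.65, [343.4, 183.3]), (0.19, [388.8, 306.8])]
scene rod_grip [(0.67, [345.9, 216.2]), (0.62, [222.8, 216.6]), (0.61, [280.1, 191.5]), (0.61, [300.5, 209.9]), (0.59, [387.2, 306.0])]
scene dish [(0.88, [243.7, 287.0]), (0.61, [387.4, 303.8])]
scene bottle [(0.6, [278.8, 360.3])]
scene jar [(0.71, [308.0, 421.7])]
```

View pics/endt.png

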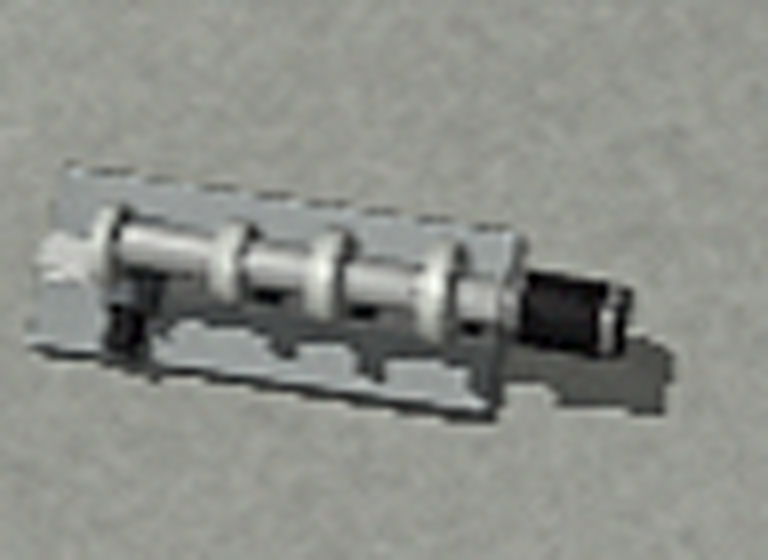

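View pics/ends.png

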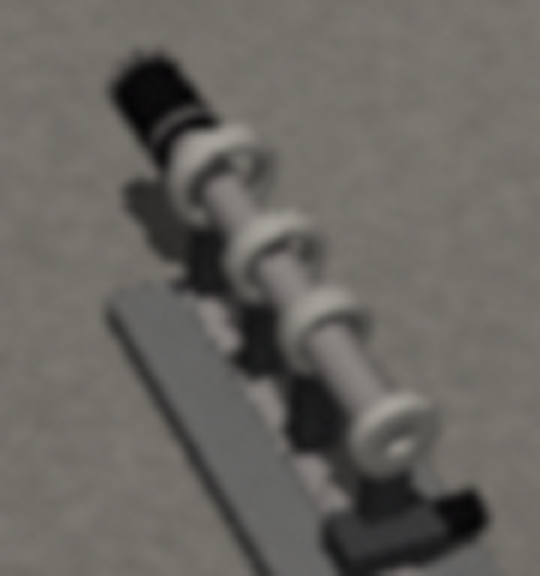

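View pics/endfull.png

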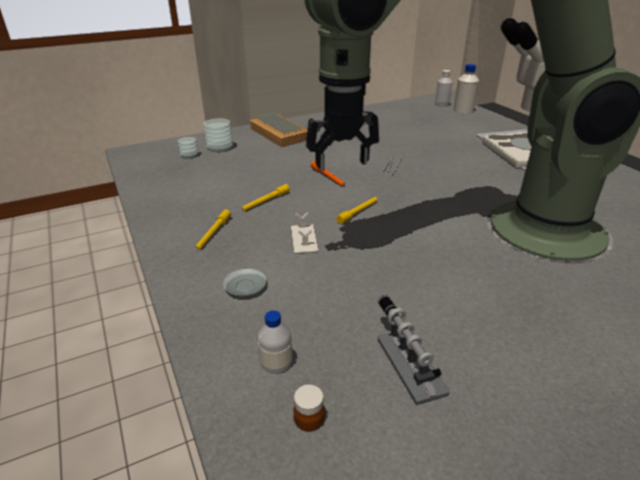

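The rod lies in the three rings, with its nose at the stop (top about (171,236)) and its sleeve outside the mouth (scene about (387,305)). The arm is clear and still, and the dish, bottle and jar haven't moved. I'm handing in.

```bash
python3 - <<'E'
from workcell import *
print(job.job_done())
E
```

```text
the job is handed in; nothing more can be done
None
```

I took the steel rod with the black sleeve from its rest and passed it through the three rings without any noticeable contact force. I then pressed it against the stop ring, backed off, let go and moved the arm clear. The job was handed in at about 20.7 s, and no verdict was reported.

- **Stop ring:** contact came with the nose about 104 mm behind the mouth; the images had put the ring at about 105 mm.
- **Push:** readings of 5.1 N and 5.8 N at the wrist, one second apart. The push lasted over a second, longer than the half second asked. These are single readings from the end of each move call, so a peak in between would not show.
- **Final position:** the last pictures show the rod lying in all three rings with its nose close to the stop ring. The arm's position before release put the nose at about 104 mm. The sleeve sank a few millimetres on release, as expected in the wide first ring. I did not measure the final tilt or the sideways and height offset precisely.
- **Surroundings:** the fingers are open and clear, and the arm is still. The dish, bottle and jar show within about 3 pixels of where they were, which is about the scatter of the detector.

Two things disagreed or failed on the way:
- The network points for the rod and holder differed by up to about 10 mm between the cameras, so I fitted the known shapes to the images instead.
- My first move call was refused for missing keys, and the arm did not move.

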